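# Load the tea-tin lane

## Task

Load the two square tea tins from the bench into the sloped lane, setting each down at the lane's open upper end so that it slides down behind the square tin already there. Then close up the row by feel: all three tins flat in the lane, the lowest fully home against the stop plate and each touching the next, nothing left holding them. Treat the polished tins gently, with no slamming or ramming, and leave the other things on the bench where they are.

Things in the scene. Friction and masses are not known exactly. Their poses are not given: they have to be found in the camera images.
- lane: fixed sloped lane. Origin: centre line of its floor at the stop plate's face, at the lower end, nearest the robot, 40 mm above the bench. Its x axis runs uphill along the floor (18 degrees above level), y across, z square to the floor. Two rigid side rails, 5 mm thick, 12 mm high above the floor, leave a channel 52 mm wide (inner faces at y = +-26 mm). Stop plate: rigid, 40 mm high
- lane_cork_end (a point): floor centre line, 110 mm uphill from the stop; axes as the lane. Below this point the floor is a cork brake strip, above it slick steel. Tins slide by themselves on the steel; the cork holds them at unpredictable places, so a row has to be pushed home: 1 to 4 N against the back of the uppermost tin moves the whole row
- lane_guard_end (a point): floor centre line, 132 mm uphill from the stop; axes as the lane. From the stop to here two wires 5 mm thick run lengthwise over the channel (at y = +-14 mm, underside 64 mm, top 70 mm above the floor), on wire uprights reaching out to y = +-36 mm, so tins can be set in from above only uphill of here
- lane_top_end (a point): floor centre line at the lane's open upper end, 275 mm uphill from the stop; axes as the lane. Nothing closes this end or stands above the lane between the guard wires' end and here
- tin_a_mid (a point): closed square pewter-grey tea tin, 48 x 48 mm and 56 mm tall, all faces plain and flat, 0.18 to 0.33 kg; it stands already in the lane, held on the cork short of the stop. This point is its centre, 28 mm above its base; z points out of its lid, x and y square to its sides
- tin_b_mid (a point): closed square pewter-grey tea tin, 48 x 48 mm and 56 mm tall, all faces plain and flat, 0.18 to 0.33 kg; stands upright on the bench beside the lane. This point is its centre, 28 mm above its base; z points out of its lid, x and y square to its sides. Tins b and c are alike and may go in in either order, any side forward
- tin_c_mid (a point): closed square pewter-grey tea tin, 48 x 48 mm and 56 mm tall, all faces plain and flat, 0.18 to 0.33 kg; stands upright on the bench beside the lane. This point is its centre, 28 mm above its base; z points out of its lid, x and y square to its sides
- tin_a: the same tin already in the lane; origin at the centre of its base
- tin_b: the same tin as tin_b_mid; origin at the centre of its base
- tin_c: the same tin as tin_c_mid; origin at the centre of its base
- round_mid (a point): bystander: round tin, 54 mm diameter, 50 mm tall, on the bench; its centre. Leave alone
- flat_mid (a point): bystander: flat oblong tin, 80 x 56 x 26 mm, on the bench; its centre. Leave alone
- hammer_grip (a point): bystander: hammer 220 mm long lying at the left of the bench; a point on its handle. Leave alone

How it is judged:
By the outcome, as a careful person would: the job done as asked, in the order asked, and still so for the second after the job is handed in, with the robot touching nothing.
It also fails if it takes over 72 s, if anything falls off the work surface, if the arm or the gripper's body presses on something with over 40 N, if the wrist force passes 120 N, or if a joint passes its speed limit or range.

## Robot

A 7-joint arm with a two-finger parallel gripper is mounted at the origin on the work surface. World frame = base frame: x ahead of the robot, y to its left, z up, the work surface at z = 0. Lengths are in m, angles in degrees, forces in N, time in s.
With the tool pointing down it reaches from about 0.35 to 0.9 m from the base axis. Payload 19.9 kg.
Tool frame: the origin (TCP) lies at the very end of the fingers, on their centre line; the grasp point (between the pads) lies 19 mm behind it; z points along the fingers, x is the direction in which the jaws open and shut, and the axes are right-handed (so a half turn about z gives the same grasp; the last joint's range is limited). The gripper opens to 85 mm and grips with 20 to 120 N. Pads are 22 mm wide; open, the fingers measure 114 mm over their backs; the gripper's body (76 mm by 85 mm) begins 54 mm behind the grasp point. The pads swing forward as they close: fully open they stand 13 mm farther back than shut.
Start: joints at [65.002, 23.915, -0.59, 92.452, 0.269, 63.638, -3.037], TCP at [0.24, -0.577, 0.231] pointing down, gripper open.
Joint ranges: [-161.28, 161.28], [-22.2, 115.67], [-73.04, 71.86], [3.21, 147.25], [-68.34, 248.33], [10.77, 114.83], [-161.83, 161.83]. Speed limits (degrees/s): [108.29, 108.29, 136.94, 136.94, 172.46, 172.46, 172.46].

## Interface

Orientations are given as a 3x3 rotation matrix whose columns are the frame's x, y, z axes.
In Python, from plant import robot, snapshot gives the robot as it stands.
- The arm moves only by the shell command python3 -m pendant 'ROWS' [FORCE]. ROWS is a JSON object of lists of equal length, an entry for each row: "fingers": the finger opening in m, from 0 to 0.0854; "dp": the shift along the tool's x, y, z in m, a list of three; "delta_rot": the turn, a rotation vector about the tool's x, y, z in rad, a list of three. A call has 1 to 5 rows; each row is the pose to reach, as a shift and turn from the pose commanded when the call began, along the tool's axes at that moment; what a row does not reach only later rows make up. A row lasts 1/8 s, in which the tool goes at most 62.5 mm and 10.7 degrees, less where a joint would pass 70% of its speed; a pose out of reach is approached as far as the arm can. A call with a gripper value outside its range is refused whole. The fingers move at their own pace and stop on an object; FORCE is the grip in N (left out, the last holds). Time passes only in rows, so rows that repeat a pose let the fingers close. It gives the time, the measured TCP pose, the force and the opening at its end, in the units of the state.
- robot.read_state(): the state, without advancing time (a new reading comes with each control period).
- snapshot(name): name is "scene" or "top" or "wrist"; returns a dict with "frame" (480x640x3 uint8, blue, green, red), "z_map" (480x640 float32, m along the optical axis (not along the pixel's ray), 0 where there is no reading), "camera_matrix" (3x3 intrinsics, pixels), "k1" (the pictures are not rectified: a ray, as slopes to the right and down, at radius r is drawn at 1 + k1 r^2 times it, then the intrinsics apply), "position" and "orientation" of the camera in the world. Camera axes: x right, y up, looking along -z (the intrinsics and any distortion apply to the point x, -y, -z); pixel columns grow to the right and rows downward; lengths in m; the calibration is good to about 2 mm. A picture is of the moment at which its call begins.
- robot.hand_in(): hands the job in, once; it reports no verdict.
The state is a dict: "clock": time; "joints": joint angles; "qvel": joint speeds; "joint_torque": joint torques, N m; "tcp_pos": TCP position; "ee_rot": TCP orientation; "contact_force": force on the tool from outside, world axes, zero at the start; "moment": the same for the moment, N m; "gripper_width": opening from 0.0 (shut) to 1.0 (fully open).
Only numpy, scipy, OpenCV 4.12 (cv2) and the standard library are available. Lean on these libraries where they do the work, as an engineer would, in place of code of your own. Each camera call takes 0.05 s, during which the arm holds its last target.

## Working session

There is one attempt and no reset: what is moved stays moved. The work goes in short steps, Python scripts to look and compute and a shell command to move; the robot and the scene stay as the last step left them, time stands still between calls to the robot, and variables do not carry over. Pictures are saved under pics/ and viewed, and the job is handed in when it is done.

```bash
ls; mkdir -p pics; python3 - <<'E'
from plant import robot,snapshot
import cv2,numpy as np
s=robot.read_state(); print(s)
for n in("scene","top","wrist"):
    d=snapshot(n); cv2.imwrite(f"pics/{n}0.png",d["frame"]); np.savez(f"pics/{n}0.npz",**d)
    print(n,d["camera_matrix"].tolist(),d["k1"],d["position"],d["orientation"].tolist() if hasattr(d["orientation"],'tolist') else d["orientation"])
E
```

```text
pics
{'clock': 0.0, 'joints': array([65.00049321, 23.9475322 , -0.59122794, 92.48571639,  0.26898731,
       63.63729215, -3.03660097]), 'qvel': array([ 0.06899073,  0.05230837, -0.04899947,  0.05892637,  0.02333683,
       -0.03492236, -0.0353622 ]), 'joint_torque': array([-2.26016622e-03, -8.64451647e+01,  6.77987393e-01, -4.34909892e+01,
        1.90837146e-02,  7.41071999e-03, -3.96942255e-05]), 'tcp_pos': array([ 0.24027084, -0.57659623,  0.2306643 ]), 'ee_rot': array([[ 3.84665213e-01, -9.23056003e-01, -5.36726105e-04],
       [-9.23055374e-01, -3.84665580e-01,  1.08127571e-03],
       [-1.20453809e-03,  7.94987641e-05, -9.99999271e-01]]), 'contact_force': array([ 0.76032675, -0.93858513, -0.21195158]), 'moment': array([-0.05209035,  0.01894742, -0.00539045]), 'gripper_width': 1.002372650928786}
scene [[481.6319692881619, 0.0, 322.83594764270066], [0.0, 481.6319692881619, 238.09588543116757], [0.0, 0.0, 1.0]] -0.08571191111027873 [1.09532821 0.37082136 0.75932215] [[-0.46624898094210787, -0.6585396716513526, 0.590709225111454], [0.8846436090287484, -0.3439096490380475, 0.31485208956447763], [-0.0041919893889162604, 0.6693666066961032, 0.7429204352184073]]
top [[554.9890292994636, 0.0, 318.7437293040779], [0.0, 554.9890292994636, 227.73217077675415], [0.0, 0.0, 1.0]] -0.0068046289983072295 [0.50197877 0.10020629 1.15282715] [[-0.002396590981614215, 0.9993546707610409, -0.03583989927103986], [-0.9993524957463809, -0.0011068297947058952, 0.03596337266282855], [0.03590049577856521, 0.03590288227840479, 0.9987102369791532]]
wrist [[381.05506024851485, 0.0, 320.8865671124643], [0.0, 381.05506024851485, 236.11874459185137], [0.0, 0.0, 1.0]] -0.059264449717704844 [ 0.31111583 -0.54698492  0.37470365] [[0.38453844161137735, 0.8803188715840347, 0.2777928567405972], [-0.9231054205974993, 0.3675475622341898, 0.11307153469912194], [-0.002563081466472012, -0.2999124436043175, 0.9539632890130939]]
```

View pics/scene0.png

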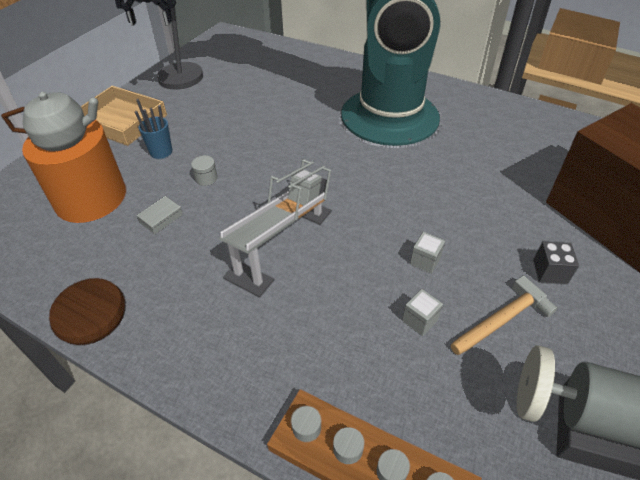

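View pics/top0.png

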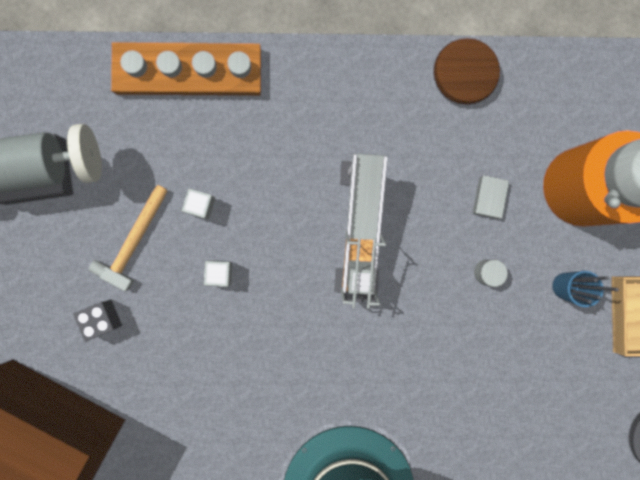

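The top view shows the loose tins at about (198,204) and (217,274), the lane from (363,300) up to (370,155), and tin a at (362,282) with orange cork above it. The hammer is left of the tins. Next I'll measure these.

```bash
cat > h.py <<'E'
import numpy as np,cv2
from plant import robot,snapshot
def rays(d,uv):
    K=d["camera_matrix"];k=float(d["k1"]);uv=np.atleast_2d(np.asarray(uv,float))
    x=(uv-[K[0,2],K[1,2]])/[K[0,0],K[1,1]]
    x=cv2.undistortPoints(uv.reshape(-1,1,2),K,np.array([k,0,0,0.])).reshape(-1,2)
    c=np.c_[x[:,0],-x[:,1],-np.ones(len(x))]
    return c@np.array(d["orientation"]).T
def onz(d,uv,z):
    r=rays(d,uv);p=np.array(d["position"]);t=(z-p[2])/r[:,2];return p+r*t[:,None]
def cloud(d):
    v,u=np.mgrid[0:480,0:640];r=rays(d,np.c_[u.ravel(),v.ravel()])
    P=np.array(d["position"])+r*d["z_map"].reshape(-1,1); P=P.reshape(480,640,3); P[d["z_map"]==0]=np.nan
    return P
def proj(d,P):
    P=np.atleast_2d(P);c=(P-d["position"])@np.array(d["orientation"]);x=np.c_[c[:,0],-c[:,1]]/(-c[:,2:]);r=(x**2).sum(1)
    x=x*(1+float(d["k1"])*r)[:,None];K=d["camera_matrix"];return x*[K[0,0],K[1,1]]+[K[0,2],K[1,2]]
E
python3 - <<'E'
from h import *
for n in("top","scene"):
    d=dict(np.load(f"pics/{n}0.npz"));P=cloud(d);g=d["frame"].astype(int)
    for nm,(cx,cy) in dict(b=(.62,.33) ,c=(.48,.29)).items():
        pass
    # lids: bright, z ~ .056
    m=((np.abs(P[...,2]-.056)<.008)&(g.min(2)>170)).astype(np.uint8)
    k,l,st,ce=cv2.connectedComponentsWithStats(m)
    for i in range(1,k):
        if st[i,4]<80: continue
        cs,_=cv2.findContours((l==i).astype(np.uint8),0,2)
        w=onz(d,cs[0].reshape(-1,2),.056)[:,:2]
        print(n,ce[i],st[i,4],cv2.minAreaRect((w*1000).astype(np.float32)),np.nanmedian(P[l==i],0))
d=dict(np.load("pics/top0.npz"));P=cloud(d)
np.set_printoptions(precision=4,suppress=True)
for v in range(150,312,8):
    print(v,[f"{P[v,u,1]:.3f},{P[v,u,2]:.3f}" for u in range(346,390,4)],f"{P[v,366,0]:.3f}")
c=cv2.resize(d["frame"][140:320,320:410],None,fx=3.3,fy=3.3,interpolation=2);
s=np.load("pics/scene0.npz")["frame"][150:300,210:340]; s=cv2.resize(s,None,fx=3.8,fy=3.8,interpolation=2)
h=min(len(c),len(s));cv2.imwrite("pics/crop0.png",np.hstack([c[:h],s[:h]]))
E
```

```text
top [131.27678571  61.28571429] 336 ((871.919189453125, 431.68048095703125), (40.10041046142578, 39.189544677734375), 0.5893369317054749) [0.87023549 0.43039587 0.05952967]
top [167.02662722  61.6183432 ] 338 ((871.53125, 361.0032653808594), (38.161773681640625, 39.34382629394531), 0.46305084228515625) [0.86995323 0.36054736 0.05958765]
top [202.71641791  61.92238806] 335 ((871.1488037109375, 290.0469055175781), (40.26387405395508, 39.50005340576172), 0.3780598044395447) [0.86998837 0.28973732 0.05952687]
top [238.22222222  62.2191358 ] 324 ((870.764892578125, 220.76544189453125), (38.318931579589844, 39.6830940246582), 0.48845770955085754) [0.87023381 0.22030577 0.05941442]
top [195.67824497 202.46800731] 547 ((591.51611328125, 302.9787292480469), (46.18791580200195, 46.22394943237305), 73.99067687988281) [0.59196055 0.30278165 0.05585954]
top [215.71584699 273.12568306] 549 ((452.5502624511719, 263.2379455566406), (46.18395233154297, 45.7451286315918), 86.79666137695312) [0.45273312 0.26266966 0.05579371]
top [493.71181556 272.38040346] 347 ((450.5133056640625, -289.3249816894531),
[... 4015 characters left out ...]
0.104', '-0.019,0.104', '-0.027,0.105', '-0.033,0.115', '-0.048,0.058', '-0.064,-0.000', '-0.073,-0.003', '-0.081,0.000'] 0.429
294 ['0.007,0.058', '-0.001,0.057', '-0.003,0.116', '-0.017,0.055', '-0.025,0.056', '-0.033,0.053', '-0.033,0.114', '-0.048,0.062', '-0.065,-0.004', '-0.073,-0.002', '-0.081,-0.002'] 0.410
302 ['0.011,0.105', '0.004,0.103', '-0.004,0.104', '-0.022,0.005', '-0.031,-0.001', '-0.039,-0.000', '-0.034,0.106', '-0.042,0.106', '-0.049,0.106', '-0.073,-0.003', '-0.082,-0.004'] 0.389
310 ['0.003,0.001', '-0.006,-0.002', '-0.014,-0.003', '-0.022,-0.001', '-0.031,-0.002', '-0.039,0.003', '-0.047,-0.001', '-0.056,-0.001', '-0.064,-0.002', '-0.073,-0.005', '-0.081,-0.001'] 0.373
```

View pics/crop0.png

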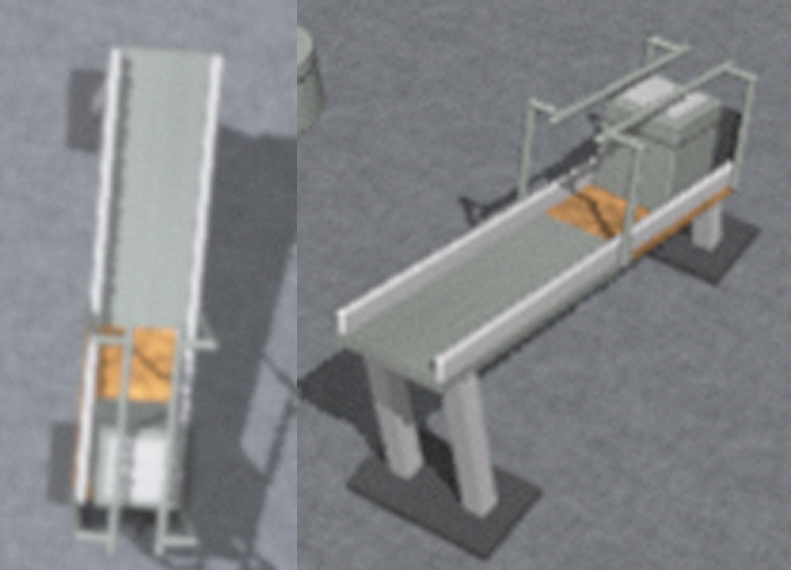

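```bash
python3 - <<'E'
from h import *
np.set_printoptions(precision=4,suppress=True)
for n in("top","scene"):
    d=dict(np.load(f"pics/{n}0.npz"));P=cloud(d);g=d["frame"].astype(int)
    X,Y,Z=P[...,0],P[...,1],P[...,2]
    f=(X>.52)&(X<.66)&(Y<-.012)&(Y>-.045)&(Z>.05)&(Z<.15)
    A=np.c_[X[f],Y[f],np.ones(f.sum())];c=np.linalg.lstsq(A,Z[f],rcond=None)[0]
    for _ in range(3):
        r=Z[f]-A@c;k=np.abs(r)<.006;c=np.linalg.lstsq(A[k],Z[f][k],rcond=None)[0]
    nrm=np.array([-c[0],-c[1],1]);nrm/=np.linalg.norm(nrm)
    print(n,"plane",c,"slope",np.degrees(np.arccos(nrm[2])),"up dir yaw",np.degrees(np.arctan2(c[1],c[0])),f.sum(),np.std((Z[f]-A@c)[k]))
    off=c[2]+.012/nrm[2]
    r=rays(d,np.c_[np.tile(np.arange(640),480),np.repeat(np.arange(480),640)]);p=np.array(d["position"])
    t=(c[0]*p[0]+c[1]*p[1]+off-p[2])/(r[:,2]-c[0]*r[:,0]-c[1]*r[:,1]);W=(p+r*t[:,None]).reshape(480,640,3)
    white=(g.min(2)>185)&(W[...,0]>.41)&(W[...,0]<.69)&(W[...,1]<.03)&(W[...,1]>-.09)&(np.abs(Z-W[...,2])<.03)
    k,l,st,ce=cv2.connectedComponentsWithStats(white.astype(np.uint8))
    for i in range(1,k):
        if st[i,4]<40: continue
        w=W[l==i]; q=np.polyfit(w[:,0],w[:,1],1); res=w[:,1]-np.polyval(q,w[:,0])
        print(" comp",st[i],"yaw",np.degrees(np.arctan(q[0])),"y@.55",np.polyval(q,.55),"y@.6",np.polyval(q,.6),"x",w[:,0].min(),w[:,0].max(),"res",res.std())
    # cork end
    o=(g[...,2]-g[...,0]>60)&(X>.42)&(X<.56)&(Y<.03)&(Y>-.08)&(Z<.1)
    print(" cork",P[o].min(0),P[o].max(0),o.sum())
    e=(Z>.09)&(X>.64)&(X<.71)&(Y>-.045)&(Y<-.015)
    print(" top end x",np.percentile(X[e],[95,99,100]))
E
```

```text
top plane [ 0.3218 -0.0167 -0.094 ] slope 17.85832702781294 up dir yaw -2.9756438053018024 1283 0.0019039865064841622
 comp [348 155   9  79 212] yaw -3.165732859013679 y@.55 0.0037610434776117786 y@.6 0.0009956056819684644 x 0.529956393746097 0.6730146604690783 res 0.001485817334595865
 comp [376 157  11  86 278] yaw -3.2616614198799767 y@.55 -0.052569440605622186 y@.6 -0.05541885580225329 x 0.5125903512123138 0.6695322973695403 res 0.0017998251371701226
 comp [343 244   6  48 116] yaw -3.2668793941072245 y@.55 0.003716613905834776 y@.6 0.0008626303555683557 x 0.41600800380244307 0.5088708927430696 res 0.0013956811952143952
 cork [ 0.4754 -0.0433  0.0534] [ 0.5186 -0.0001  0.0756] 351
 top end x [0.6753 0.6771 0.6776]
scene plane [ 0.3258 -0.0142 -0.0961] slope 18.06106586083227 up dir yaw -2.4940348309951625 682 0.0008765506456443493
 comp [299 193  25  18  42] yaw -3.120124044429144 y@.55 0.004513025674679524 y@.6 0.0017875090831708934 x 0.4169102578361442 0.5133671256095719 res 0.0010748971600503688
 comp [221 198  57  39 110] yaw -2.3872193156311083 y@.55 -0.0531653369885158 y@.6 -0.05524978515131389 x 0.5010504092493936 0.6800725046001006 res 0.0017414196337564927
 comp [247 213  48  36  94] yaw -2.535916935786821 y@.55 0.003997036533818315 y@.6 0.0017825853361180186 x 0.5298516022239148 0.681909720031306 res 0.0015270732500407315
 cork [ 0.4232 -0.0489  0.0379] [0.5171 0.0136 0.0757] 196
 top end x [0.6767 0.6777 0.678 ]
```

```bash
cat >> h.py <<'E'
from scipy.spatial.transform import Rotation as Ro
yaw=np.radians(-3.1);O=np.array([.4155,-.0171,.040])
Lx=np.array([np.cos(np.radians(18))*np.cos(yaw),np.cos(np.radians(18))*np.sin(yaw),np.sin(np.radians(18))])
Ly=np.array([-np.sin(yaw),np.cos(yaw),0]);Lz=np.cross(Lx,Ly)
LR=np.c_[Lx,Ly,Lz]
def lane(p): return O+LR@np.array(p,float)
def tool(xdir,zdir):
    z=np.array(zdir,float);x=np.array(xdir,float);x-=z*(x@z)/(z@z);z/=np.linalg.norm(z);x/=np.linalg.norm(x);return np.c_[x,np.cross(z,x),z]
def down(a): a=np.radians(a);return tool([np.cos(a),np.sin(a),0],[0,0,-1])
RL=tool(-Ly,-Lz)
def go(p,R,s=None):
    s=s or robot.read_state();R0=Ro.from_matrix(s["ee_rot"]).as_matrix()
    rv=Ro.from_matrix(R0.T@R).as_rotvec()
    print("dp",np.round(R0.T@(np.array(p)-s["tcp_pos"]),4),"rot",np.round(rv,4),"deg",np.degrees(np.linalg.norm(rv)).round(1))
def st():
    s=robot.read_state();print(round(s["clock"],2),s["tcp_pos"].round(4),"F",s["contact_force"].round(2),"M",s["moment"].round(2),"w",round(s["gripper_width"]*85.4,1),"lane",(LR.T@(s["tcp_pos"]-O)).round(4),"j",s["joints"].round(0));return s
E
python3 - <<'E'
from h import *
st();go([.48,-.28,.26],down(-93)); print(lane([.2,0,0]),RL)
E
```

```text
0.15 [ 0.2403 -0.5767  0.2308] F [ 0.14  0.07 -0.26] M [-0.05  0.06  0.02] w 85.8 lane [-0.0787 -0.5682  0.2262] j [65. 24. -1. 92.  0. 64. -3.]
dp [-0.1817 -0.3354 -0.0291] rot [3.000e-04 9.000e-04 4.472e-01] deg 25.6
[ 0.60543296 -0.0273864   0.1018034 ] [[-0.05407881 -0.94966481  0.3085648 ]
 [-0.99853667  0.05143201 -0.01671127]
 [ 0.         -0.30901699 -0.95105652]]
```

```bash
python3 -m pendant '{"fingers":[0.07,0.07,0.07,0.07,0.07],"dp":[[-0.026,-0.048,-0.01],[-0.05,-0.094,-0.02],[-0.076,-0.14,-0.03],[-0.102,-0.188,-0.03],[-0.128,-0.235,-0.03]],"delta_rot":[[0,0,0.09],[0,0,0.18],[0,0,0.27],[0,0,0.36],[0,0,0.447]]}' 30
python3 - <<'E'
from h import *
st();go([.49,0,.26],down(-93));go([.4517,.263,.16],down(-93))
E
```

```text
clock: 0.78
tcp_pos: [0.409, -0.3668, 0.2613]
ee_rot: [[-0.055, -0.998, 0.0], [-0.998, 0.055, -0.0], [0.0, -0.0, -1.0]]
contact_force: [0.2, 0.4, 0.7]
gripper_width: 0.82
0.78 [ 0.409  -0.3668  0.2613] F [0.16 0.4  0.71] M [ 0.02 -0.07 -0.07] w 70.0 lane [ 0.0802 -0.3495  0.2067] j [ 42.  15.  -3. 101.   1.  64. -55.]
dp [-0.3707 -0.0607  0.0013] rot [-0.0001 -0.     -0.0027] deg 0.2
dp [-0.6312 -0.008   0.1013] rot [-0.0001 -0.     -0.0027] deg 0.2
```

```bash
python3 -m pendant '{"fingers":[0.07,0.07,0.07,0.07,0.07],"dp":[[-0.06,-0.01,0],[-0.12,-0.02,0],[-0.18,-0.02,0],[-0.24,-0.02,0],[-0.3,-0.02,0]],"delta_rot":[[0,0,0],[0,0,0],[0,0,0],[0,0,0],[0,0,0]]}'
python3 -m pendant '{"fingers":[0.07,0.07,0.07,0.07,0.07],"dp":[[-0.06,0,0],[-0.12,0,0],[-0.18,0.005,0],[-0.24,0.01,0.02],[-0.3,0.012,0.04]],"delta_rot":[[0,0,0],[0,0,0],[0,0,0],[0,0,0],[0,0,0]]}'
python3 - <<'E'
from h import *
st();go([.4517,.263,.10],down(-93))
E
```

```text
clock: 1.4
tcp_pos: [0.4434, -0.0679, 0.2613]
ee_rot: [[-0.052, -0.999, 0.0], [-0.999, 0.052, -0.0], [0.0, -0.0, -1.0]]
contact_force: [0.4, 0.3, 0.6]
gripper_width: 0.821
clock: 2.02
tcp_pos: [0.4471, 0.2305, 0.2216]
ee_rot: [[-0.053, -0.999, 0.001], [-0.999, 0.053, 0.0], [-0.0, -0.001, -1.0]]
contact_force: [0.0, -0.5, 0.2]
gripper_width: 0.822
2.02 [0.4471 0.2305 0.2216] F [ 0.02 -0.5   0.23] M [-0.07 -0.09 -0.  ] w 70.2 lane [0.0734 0.249  0.1671] j [  -3.   14.  -32.  109.    9.   59. -132.]
dp [-0.0326 -0.0027  0.1216] rot [-0.0009  0.0003 -0.0003] deg 0.1
```

```bash
python3 -m pendant '{"fingers":[0.07,0.07,0.07,0.07,0.07],"dp":[[-0.02,-0.002,0.03],[-0.0325,-0.003,0.06],[-0.0325,-0.003,0.1],[-0.0325,-0.003,0.12],[-0.0325,-0.003,0.12]],"delta_rot":[[0,0,0],[0,0,0],[0,0,0],[0,0,0],[0,0,0]]}'
python3 - <<'E'
from h import *
st();go([.4517,.263,.014],down(-93))
d=snapshot("wrist");cv2.imwrite("pics/w1.png",d["frame"])
E
```

```text
clock: 2.65
tcp_pos: [0.4512, 0.2607, 0.1007]
ee_rot: [[-0.052, -0.999, -0.003], [-0.999, 0.052, -0.001], [0.001, 0.003, -1.0]]
contact_force: [-0.2, 0.4, 0.5]
gripper_width: 0.819
2.65 [0.4512 0.2607 0.1007] F [-0.2   0.44  0.5 ] M [ 0.02  0.05 -0.02] w 69.9 lane [0.0384 0.2793 0.0513] j [ -10.   26.  -29.  113.   17.   46. -141.]
dp [-0.0024 -0.0006  0.0867] rot [ 0.0026 -0.0011  0.0003] deg 0.2
```

View pics/w1.png

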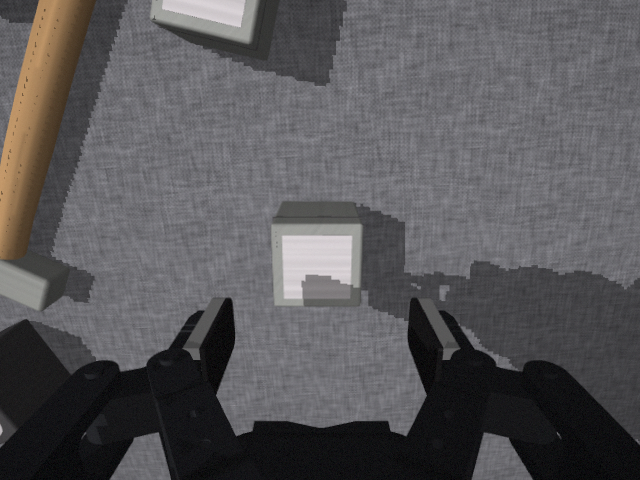

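The tin's lid (272–362, 218–305) sits centred between the fingers and square to them, so I'll descend and grip.

```bash
python3 -m pendant '{"fingers":[0.07,0.07,0.07,0.07,0.07],"dp":[[-0.001,0,0.025],[-0.002,0,0.05],[-0.002,0,0.07],[-0.002,0,0.082],[-0.002,0,0.086]],"delta_rot":[[0,0,0],[0,0,0],[0,0,0],[0,0,0],[0,0,0]]}'
python3 -m pendant '{"fingers":[0.06,0.05,0.044,0.044,0.044],"dp":[[0,0,0],[0,0,0],[0,0,0],[0,0,0],[0,0,0]],"delta_rot":[[0,0,0],[0,0,0],[0,0,0],[0,0,0],[0,0,0]]}' 30
python3 -c "
from h import *
st()
d=snapshot('wrist');cv2.imwrite('pics/w2.png',d['frame'])"
```

```text
clock: 3.32
tcp_pos: [0.4524, 0.2632, 0.0161]
ee_rot: [[-0.052, -0.999, 0.0], [-0.999, 0.052, 0.0], [-0.0, -0.0, -1.0]]
contact_force: [0.6, -0.4, 0.3]
gripper_width: 0.82
clock: 3.95
tcp_pos: [0.4525, 0.2633, 0.0166]
ee_rot: [[-0.052, -0.999, 0.001], [-0.999, 0.052, 0.0], [-0.0, -0.001, -1.0]]
contact_force: [-0.4, -0.1, 6.3]
gripper_width: 0.556
3.95 [0.4525 0.2633 0.0166] F [-0.4  -0.11  6.32] M [-0.16  0.2   0.01] w 47.5 lane [ 0.0135  0.282  -0.029 ] j [ -14.   34.  -25.  114.   23.   37. -146.]
```

View pics/w2.png

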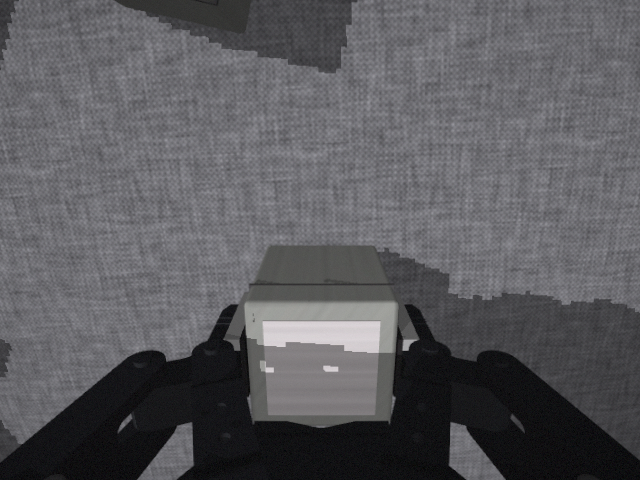

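```bash
python3 -m pendant '{"fingers":[0.044,0.044,0.044,0.044,0.044],"dp":[[0,0,-0.01],[0,0,-0.05],[0,-0.02,-0.1],[0,-0.05,-0.15],[0,-0.09,-0.19]],"delta_rot":[[0,0,0],[0,0,0],[0,0,0],[0,0,0],[0,0,0]]}'
python3 - <<'E'
from h import *
st();go(lane([.215,0.12,.10]),RL);go(lane([.215,0.0,.0766]),RL)
E
```

```text
clock: 4.62
tcp_pos: [0.5425, 0.2585, 0.2092]
ee_rot: [[-0.051, -0.999, 0.001], [-0.999, 0.051, 0.001], [-0.001, -0.001, -1.0]]
contact_force: [1.3, 0.7, -3.3]
gripper_width: 0.561
4.62 [0.5425 0.2585 0.2092] F [ 1.35  0.73 -3.35] M [ 0.03 -0.08  0.03] w 47.9 lane [0.1587 0.2821 0.1263] j [  -5.   25.  -30.   97.   14.   62. -133.]
dp [ 0.1622 -0.0612  0.0076] rot [0.3128 0.0013 0.0027] deg 17.9
dp [ 0.2823 -0.068   0.0297] rot [0.3128 0.0013 0.0027] deg 17.9
```

```bash
python3 -m pendant '{"fingers":[0.044,0.044,0.044,0.044,0.044],"dp":[[0.03,-0.01,-0.02],[0.07,-0.025,-0.02],[0.11,-0.04,-0.02],[0.15,-0.06,-0.01],[0.162,-0.061,0.0]],"delta_rot":[[0.06,0,0],[0.12,0,0],[0.19,0,0],[0.26,0,0],[0.313,0.001,0.003]]}'
python3 - <<'E'
from h import *
st();go(lane([.215,0.0,.0766]),RL)
E
```

```text
clock: 5.25
tcp_pos: [0.5949, 0.0902, 0.2062]
ee_rot: [[-0.059, -0.949, 0.309], [-0.998, 0.056, -0.019], [0.001, -0.31, -0.951]]
contact_force: [-0.8, 0.9, -2.6]
gripper_width: 0.562
5.25 [0.5949 0.0902 0.2062] F [-0.83  0.86 -2.57] M [0.03 0.46 0.03] w 48.0 lane [0.2162 0.1168 0.1045] j [   7.   16.  -25.  111.   21.   39. -124.]
dp [0.1167 0.0008 0.0282] rot [-0.0011 -0.0027 -0.0043] deg 0.3
```

```bash
python3 -m pendant '{"fingers":[0.044,0.044,0.044,0.044,0.044],"dp":[[0.03,0,0.0],[0.07,0,0.0],[0.1,0,0.01],[0.115,0,0.02],[0.117,0,0.028]],"delta_rot":[[0,0,0],[0,0,0],[0,0,-0.002],[-0.001,-0.003,-0.004],[-0.001,-0.003,-0.004]]}'
python3 - <<'E'
from h import *
st();go(lane([.215,0.0,.0366]),RL)
for n in("top","scene","wrist"):
    d=snapshot(n);np.savez(f"pics/{n}3.npz",**d);f=d["frame"]
    if n=="top": f=cv2.resize(f[130:330,270:470],(600,600),interpolation=2)
    if n=="scene": f=cv2.resize(f[130:310,180:380],None,fx=3,fy=3,interpolation=2)
    cv2.imwrite(f"pics/{n}3.png",f)
E
```

```text
clock: 5.88
tcp_pos: [0.5966, -0.0244, 0.1789]
ee_rot: [[-0.052, -0.951, 0.306], [-0.999, 0.05, -0.015], [-0.001, -0.307, -0.952]]
contact_force: [1.2, 0.3, -2.9]
gripper_width: 0.563
5.88 [ 0.5966 -0.0244  0.1789] F [ 1.25  0.31 -2.87] M [-0.02  0.49 -0.02] w 48.0 lane [0.2153 0.0025 0.0761] j [  19.   18.  -24.  113.   16.   34. -107.]
dp [0.0026 0.0002 0.0395] rot [0.0025 0.002  0.0019] deg 0.2
```

View pics/wrist3.png

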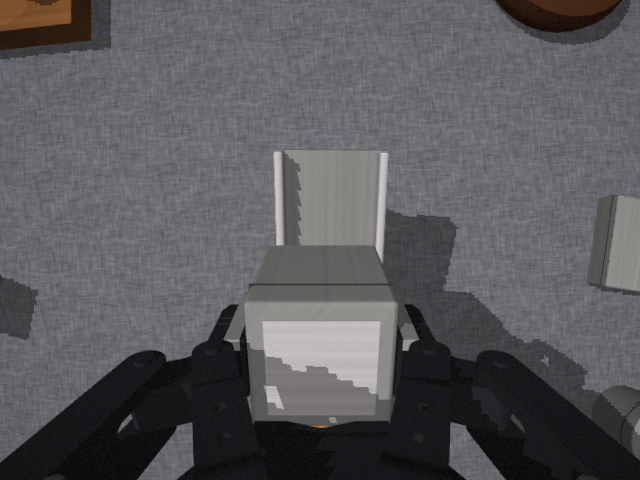

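View pics/scene3.png

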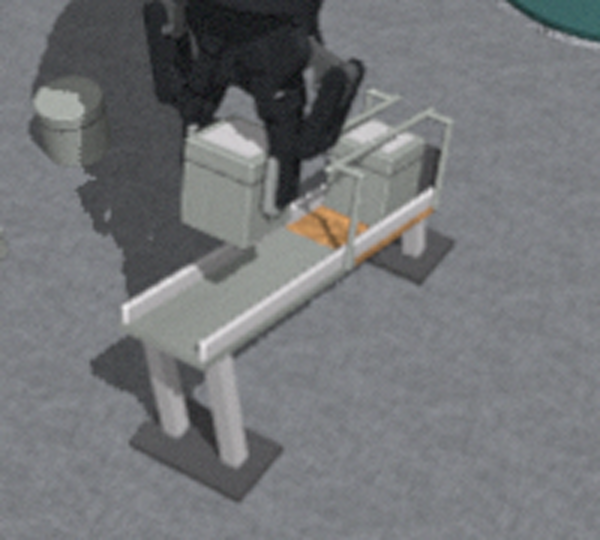

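```bash
python3 - <<'E'
from h import *
d=dict(np.load("pics/wrist3.npz"));g=d["frame"]
for v in (155,165,175,190,205,220):
    print(v,[(u,int(g[v,u].mean())) for u in range(268,396) if abs(int(g[v,u].mean())-int(g[v,u-1].mean()))>25])
def onlane(uv,h):
    r=rays(d,uv);p=np.array(d["position"]);t=((O+Lz*h-p)@Lz)/(r@Lz);return (p+r*t[:,None]-O)@LR
s=[.0761+.0394]
for v in (285,300,315): print(v,[(u,int(g[v,u].mean())) for u in list(range(235,262))+list(range(385,405)) if abs(int(g[v,u].mean())-int(g[v,u-1].mean()))>15])
print("rails",onlane([[274.5,155],[284.5,155],[377,155],[388,155]],.012).round(4))
print("lid",onlane([[246.5,300],[397.5,300]],s[0]).round(4))
E
```

```text
155 [(273, 154), (274, 186), (281, 133), (282, 98), (283, 69), (288, 119), (380, 166), (389, 97)]
165 [(274, 170), (282, 105), (283, 73), (299, 120), (380, 182), (387, 144), (388, 109)]
175 [(274, 160), (275, 198), (282, 115), (283, 83), (297, 116), (379, 165), (387, 129)]
190 [(274, 139), (275, 179), (282, 130), (283, 93), (379, 183), (386, 135)]
205 [(275, 162), (276, 196), (282, 141), (283, 102), (284, 73), (301, 121), (378, 181), (386, 103)]
220 [(275, 155), (276, 188), (283, 116), (284, 82), (377, 175), (385, 92), (386, 66)]
285 [(249, 64)]
300 [(395, 76)]
315 [(245, 139), (398, 60)]
rails [[ 0.272   0.0298  0.012 ]
 [ 0.272   0.0245  0.012 ]
 [ 0.2722 -0.0252  0.012 ]
 [ 0.2722 -0.0311  0.012 ]]
lid [[ 0.2389  0.027   0.1155]
 [ 0.2391 -0.0188  0.1155]]
```

```bash
python3 - <<'E'
from h import *
d=dict(np.load("pics/wrist3.npz"));g=d["frame"].mean(2)
def onlane(uv,h):
    r=rays(d,uv);p=np.array(d["position"]);t=((O+Lz*h-p)@Lz)/(r@Lz);return (p+r*t[:,None]-O)@LR
L=[];Rr=[]
for v in range(156,236,4):
    gr=np.gradient(cv2.GaussianBlur(g,(3,1),0)[v]); L.append([265+gr[265:281].argmax(),v]); Rr.append([381+gr[381:394].argmin(),v])
for q in(L,Rr):
    w=onlane(q,.012);c=np.polyfit(w[:,0],w[:,1],1);print(np.degrees(c[0]),np.polyval(c,.25),w[:,1].std())
# tin lid side edges
for rng,sg in(((238,256),1),((388,404),-1)):
    q=[]
    for v in range(302,318,2):
        gr=np.gradient(g[v])*sg; q.append([rng[0]+gr[rng[0]:rng[1]].argmax(),v])
    w=onlane(q,.1155);print(q[0],q[-1],w[:,1].round(4))
E
```

```text
0.1347833785771695 0.030492984562104 0.0001684808084972112
0.2863694364352232 -0.030877734943946793 0.0001940992167040829
[np.int64(245), 302] [np.int64(244), 316] [0.0275 0.0278 0.0297 0.0279 0.028  0.028  0.0281 0.0281]
[np.int64(396), 302] [np.int64(397), 316] [-0.0184 -0.0188 -0.0188 -0.0189 -0.0189 -0.019  -0.019  -0.0191]
```

```bash
python3 -c "
import cv2,numpy as np
f=cv2.imread('pics/wrist3.png')[235:430,225:420];cv2.imwrite('pics/w3c.png',cv2.resize(f,None,fx=3,fy=3,interpolation=2))"
```

```text
(no output)
```

View pics/w3c.png

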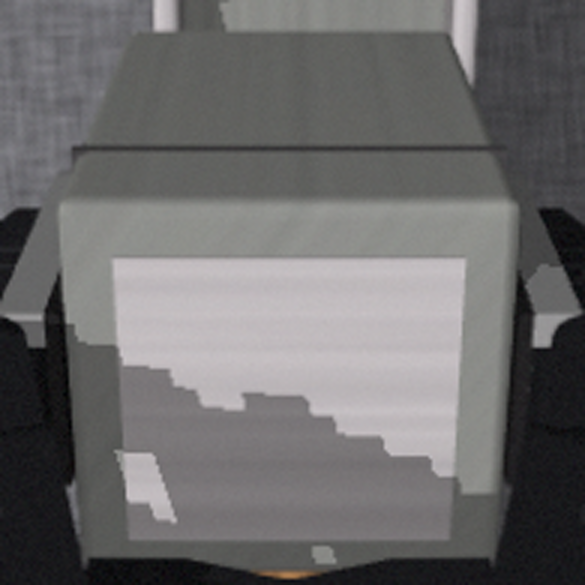

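```bash
python3 - <<'E'
from h import *
d=dict(np.load("pics/wrist3.npz"))
def onlane(uv,h):
    r=rays(d,uv);p=np.array(d["position"]);t=((O+Lz*h-p)@Lz)/(r@Lz);return (p+r*t[:,None]-O)@LR
print(onlane([[225+131/3,246.5],[225+449/3,246.5]],.0595))
print(onlane([[225+60/3,235+200/3],[225+517/3,235+200/3]],.1155))
print((np.array(d["position"])-O)@LR, "tcp lane", [.2153,.0025,.0761])
for n in("top","scene"):
    d=dict(np.load(f"pics/{n}3.npz"));P=cloud(d);g=d["frame"].astype(int)
    Q=(P-O)@LR
    m=((np.abs(Q[...,2]-.1155)<.008)&(g.min(2)>150)&(np.abs(Q[...,0]-.215)<.04)&(np.abs(Q[...,1])<.04))
    q=onlane(np.argwhere(m)[:,::-1],.1155);print(n,m.sum(),q.min(0),q.max(0))
E
```

```text
[[ 0.23655277  0.02786051  0.0595    ]
 [ 0.23676737 -0.01928144  0.0595    ]]
[[ 0.23832389  0.02748063  0.1155    ]
 [ 0.23856838 -0.01883392  0.1155    ]]
[0.29248651 0.0041048  0.21936374] tcp lane [0.2153, 0.0025, 0.0761]
top 139 [ 0.22661681 -0.01994709  0.1155    ] [0.24063107 0.02610104 0.1155    ]
scene 200 [ 0.20706674 -0.02383388  0.1155    ] [0.2427569  0.03617401 0.1155    ]
```

```bash
python3 -m pendant '{"fingers":[0.044,0.044,0.044,0.044,0.044],"dp":[[0.002,0,0.01],[0.0045,0,0.02],[0.0045,0,0.03],[0.0045,0,0.04],[0.0045,0,0.04]],"delta_rot":[[0,0,0],[0.002,0.002,0.001],[0.002,0.002,-0.001],[0.002,0.002,-0.002],[0.002,0.002,-0.002]]}'
python3 - <<'E'
from h import *
st()
for n in("scene","wrist"):
    d=snapshot(n);np.savez(f"pics/{n}4.npz",**d);f=d["frame"]
    f=cv2.resize(f[130:310,180:380],None,fx=3,fy=3,interpolation=2) if n=="scene" else cv2.resize(f[140:310,225:425],None,fx=3.5,fy=3.5,interpolation=2)
    cv2.imwrite(f"pics/{n}4.png",f)
E
```

```text
clock: 6.65
tcp_pos: [0.6084, -0.0288, 0.1401]
ee_rot: [[-0.049, -0.95, 0.307], [-0.999, 0.046, -0.016], [0.001, -0.307, -0.952]]
contact_force: [0.7, 0.3, -2.4]
gripper_width: 0.562
6.65 [ 0.6084 -0.0288  0.1401] F [ 0.68  0.31 -2.4 ] M [ 0.02  0.51 -0.01] w 48.0 lane [ 0.2147 -0.0012  0.0355] j [  17.   22.  -22.  113.   19.   30. -110.]
```

View pics/wrist4.png

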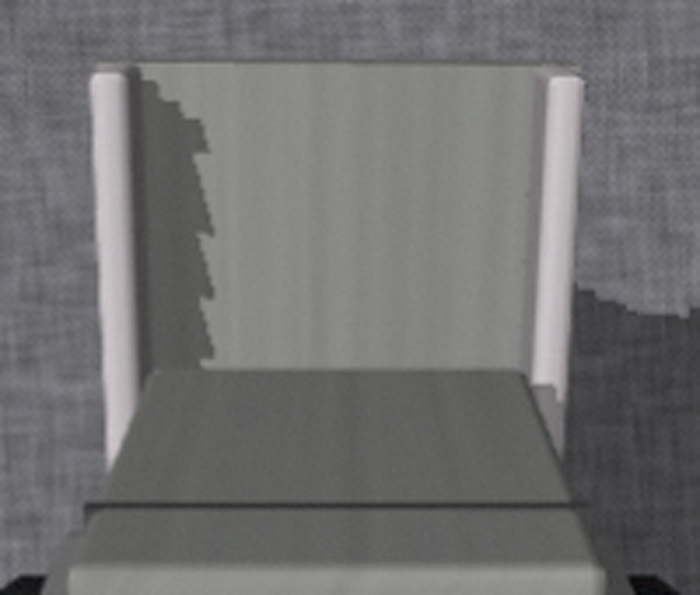

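View pics/scene4.png

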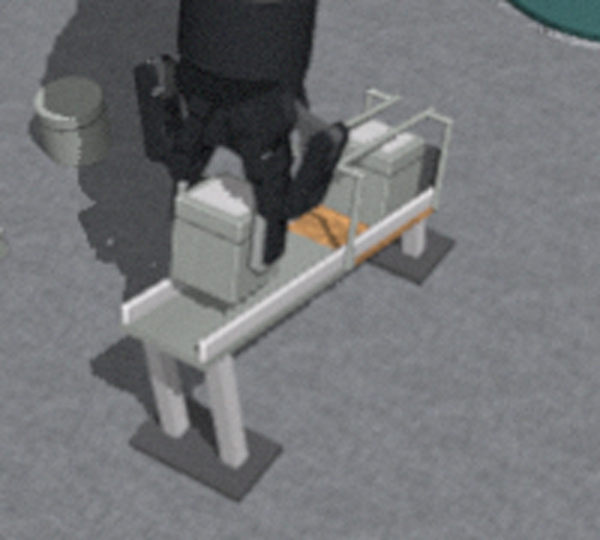

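The tin's base edge (148–527 in the crop) is centred between the rails' outer edges (103–572) and parallel to them. I'll lower it while watching the force.

```bash
python3 -m pendant '{"fingers":[0.044,0.044,0.044,0.044,0.044],"dp":[[0,0,0.005],[0,0,0.009],[0,0,0.012],[0,0,0.015],[0,0,0.016]],"delta_rot":[[0,0,0],[0,0,0],[0,0,0],[0,0,0],[0,0,0]]}'
python3 - <<'E'
from h import *
s=st();print(LR.T@s["contact_force"])
E
```

```text
clock: 7.38
tcp_pos: [0.6136, -0.0292, 0.1257]
ee_rot: [[-0.049, -0.95, 0.308], [-0.999, 0.046, -0.016], [0.001, -0.309, -0.951]]
contact_force: [0.1, 0.3, -1.4]
gripper_width: 0.561
7.38 [ 0.6136 -0.0292  0.1257] F [ 0.1   0.29 -1.45] M [ 0.08  0.45 -0.03] w 47.9 lane [ 0.2152 -0.0014  0.0202] j [  17.   24.  -21.  113.   20.   28. -111.]
[-0.36406463  0.29864128 -1.40518467]
```

```bash
python3 -m pendant '{"fingers":[0.044,0.044,0.044],"dp":[[0,0,0.001],[0,0,0.002],[0,0,0.0025]],"delta_rot":[[0,0,0],[0,0,0],[0,0,0]]}'
python3 - <<'E'
from h import *
s=st();print(LR.T@s["contact_force"])
d=snapshot("scene");cv2.imwrite("pics/s5.png",cv2.resize(d["frame"][130:310,180:380],None,fx=3,fy=3,interpolation=2))
E
```

```text
clock: 7.75
tcp_pos: [0.6144, -0.0293, 0.1235]
ee_rot: [[-0.049, -0.95, 0.308], [-0.999, 0.047, -0.017], [0.001, -0.309, -0.951]]
contact_force: [0.1, 1.1, -3.6]
gripper_width: 0.555
7.75 [ 0.6144 -0.0293  0.1235] F [ 0.11  1.11 -3.63] M [ 0.06  0.48 -0.03] w 47.4 lane [ 0.2153 -0.0014  0.0179] j [  16.   24.  -21.  113.   21.   28. -111.]
[-1.07288825  1.11186716 -3.46609139]
```

View pics/s5.png

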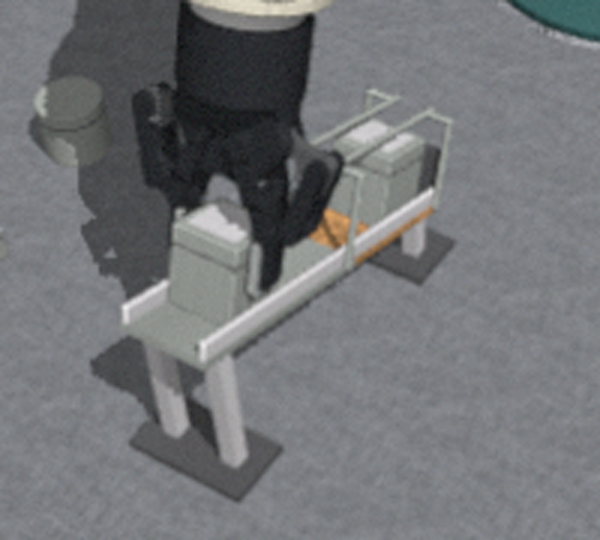

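```bash
python3 -m pendant '{"fingers":[0.044,0.044,0.044],"dp":[[0,0,0.001],[0,0,0.0015],[0,0,0.002]],"delta_rot":[[0,0,0],[0,0,0],[0,0,0]]}'
python3 - <<'E'
from h import *
s=st();print(LR.T@s["contact_force"])
E
```

```text
clock: 8.18
tcp_pos: [0.6155, -0.0293, 0.1229]
ee_rot: [[-0.049, -0.949, 0.31], [-0.999, 0.046, -0.017], [0.002, -0.31, -0.951]]
contact_force: [-13.6, 0.4, 24.8]
gripper_width: 0.553
8.18 [ 0.6155 -0.0293  0.1229] F [-13.61   0.37  24.76] M [-0.08  1.56 -0.07] w 47.2 lane [ 0.2162 -0.0013  0.0169] j [  16.   24.  -21.  113.   21.   28. -111.]
[-5.29089637 -0.3706239  27.7518328 ]
```

```bash
python3 -m pendant '{"fingers":[0.044,0.044],"dp":[[0,0,-0.0007],[0,0,-0.0012]],"delta_rot":[[0,0,0],[0,0,0]]}'
python3 - <<'E'
from h import *
s=st();print(LR.T@s["contact_force"])
E
python3 -m pendant '{"fingers":[0.055,0.065,0.065,0.065,0.065],"dp":[[0,0,0],[0,0,0],[0,0,0],[0,0,0],[0,0,0]],"delta_rot":[[0,0,0],[0,0,0],[0,0,0],[0,0,0],[0,0,0]]}'
python3 - <<'E'
from h import *
s=st();print(LR.T@s["contact_force"])
d=snapshot("scene");np.savez("pics/s6.npz",**d);cv2.imwrite("pics/s6.png",cv2.resize(d["frame"][130:310,180:380],None,fx=3,fy=3,interpolation=2))
E
```

```text
clock: 8.43
tcp_pos: [0.6145, -0.0293, 0.1228]
ee_rot: [[-0.049, -0.95, 0.308], [-0.999, 0.046, -0.017], [0.001, -0.309, -0.951]]
contact_force: [0.4, -0.4, -2.3]
gripper_width: 0.561
8.43 [ 0.6145 -0.0293  0.1228] F [ 0.38 -0.43 -2.28] M [0.05 0.5  0.06] w 47.9 lane [ 0.2152 -0.0014  0.0171] j [  16.   24.  -21.  113.   21.   28. -111.]
[-0.3177461  -0.4091831  -2.29554051]
clock: 9.05
tcp_pos: [0.6146, -0.0293, 0.1228]
ee_rot: [[-0.049, -0.95, 0.308], [-0.999, 0.046, -0.016], [0.001, -0.309, -0.951]]
contact_force: [-0.6, 1.1, 0.9]
gripper_width: 0.762
9.05 [ 0.6146 -0.0293  0.1228] F [-0.61  1.08  0.89] M [ 0.01  0.39 -0.  ] w 65.1 lane [ 0.2153 -0.0014  0.0171] j [  16.   24.  -21.  113.   21.   28. -111.]
[-0.36302971  1.04599532  1.05260342]
```

View pics/s6.png

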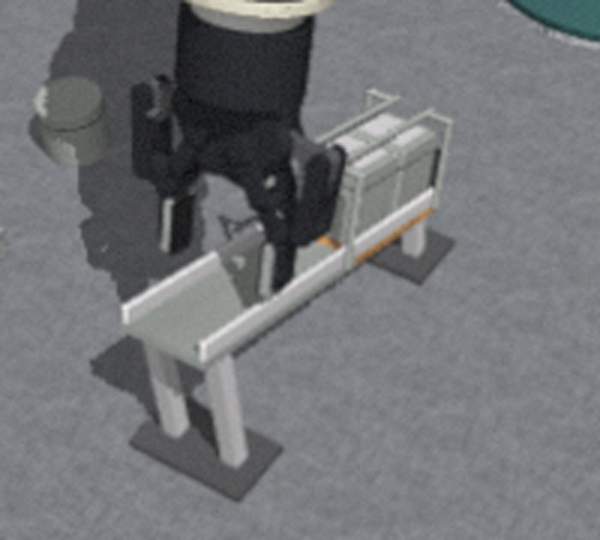

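```bash
python3 -m pendant '{"fingers":[0.065,0.07,0.07,0.07,0.07],"dp":[[0,0,-0.02],[0,0,-0.06],[0,0,-0.1],[-0.04,0,-0.12],[-0.09,0,-0.12]],"delta_rot":[[0,0,0],[0,0,0],[0,0,0],[0,0,0],[0,0,0]]}'
python3 - <<'E'
from h import *
st();go([.5907,.3028,.20],down(-16))
R=Ro.from_matrix(robot.read_state()["ee_rot"])
E
```

```text
clock: 9.72
tcp_pos: [0.5823, 0.0627, 0.2402]
ee_rot: [[-0.052, -0.949, 0.312], [-0.999, 0.049, -0.018], [0.002, -0.313, -0.95]]
contact_force: [0.1, 0.1, -0.5]
gripper_width: 0.818
9.72 [0.5823 0.0627 0.2402] F [ 0.14  0.12 -0.53] M [ 0.04  0.27 -0.01] w 69.8 lane [0.2161 0.0887 0.1403] j [  13.   12.  -28.  111.   16.   42. -117.]
dp [-0.2403  0.0162  0.0365] rot [-0.2675 -0.2151 -1.3309] deg 78.8
```

```bash
python3 -m pendant '{"fingers":[0.07,0.07,0.07,0.07,0.07],"dp":[[-0.04,0,0],[-0.08,0,0],[-0.12,0,0],[-0.15,0.01,0.01],[-0.18,0.012,0.02]],"delta_rot":[[-0.033,-0.027,-0.166],[-0.067,-0.054,-0.333],[-0.1,-0.081,-0.5],[-0.134,-0.108,-0.665],[-0.167,-0.134,-0.832]]}'
python3 - <<'E'
from h import *
st();go([.5907,.3028,.14],down(-16))
E
```

```text
clock: 10.35
tcp_pos: [0.5851, 0.2434, 0.2151]
ee_rot: [[0.715, -0.69, 0.114], [-0.698, -0.715, 0.046], [0.05, -0.113, -0.992]]
contact_force: [1.1, -0.6, 0.3]
gripper_width: 0.822
10.35 [0.5851 0.2434 0.2151] F [ 1.15 -0.58  0.26] M [-0.07  0.07  0.02] w 70.2 lane [0.2018 0.2693 0.1186] j [  4.  27. -39.  97.  21.  56. -86.]
dp [-0.0412 -0.0378  0.0779] rot [-0.0982 -0.077  -0.4908] deg 29.0
```

```bash
python3 -m pendant '{"fingers":[0.07,0.07,0.07,0.07,0.07],"dp":[[-0.015,-0.014,0.02],[-0.03,-0.028,0.05],[-0.041,-0.038,0.078],[-0.041,-0.038,0.078],[-0.041,-0.038,0.078]],"delta_rot":[[-0.033,-0.025,-0.16],[-0.066,-0.05,-0.33],[-0.098,-0.077,-0.491],[-0.098,-0.077,-0.491],[-0.098,-0.077,-0.491]]}'
python3 - <<'E'
from h import *
st();go([.5907,.3028,.0166],down(-16))
d=snapshot("wrist");cv2.imwrite("pics/w7.png",d["frame"])
d=snapshot("top");cv2.imwrite("pics/t7.png",d["frame"])
E
```

```text
clock: 10.98
tcp_pos: [0.5921, 0.3017, 0.1402]
ee_rot: [[0.959, -0.283, 0.001], [-0.283, -0.959, 0.002], [0.001, -0.002, -1.0]]
contact_force: [-0.3, 0.0, 0.5]
gripper_width: 0.819
10.97 [0.5921 0.3017 0.1402] F [-0.3   0.03  0.47] M [-0.03 -0.01  0.02] w 70.0 lane [0.1823 0.3279 0.0461] j [ -1.  40. -42.  90.  29.  62. -67.]
dp [-0.0018 -0.0004  0.1236] rot [-0.0019 -0.001  -0.0079] deg 0.5
```

View pics/w7.png

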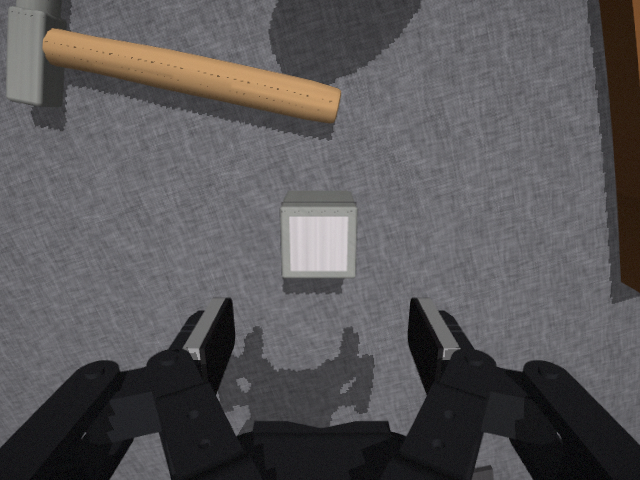

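The tin's lid (283–355, 206–277) is square to the fingers and centred, and the hammer handle is well clear at row 100. I'll descend.

```bash
python3 -m pendant '{"fingers":[0.07,0.07,0.07,0.07,0.07],"dp":[[-0.001,0,0.04],[-0.002,0,0.08],[-0.002,0,0.105],[-0.002,0,0.118],[-0.002,0,0.123]],"delta_rot":[[0,0,0],[-0.002,-0.001,-0.008],[-0.002,-0.001,-0.008],[-0.002,-0.001,-0.008],[-0.002,-0.001,-0.008]]}'
python3 -m pendant '{"fingers":[0.06,0.05,0.044,0.044,0.044],"dp":[[0,0,0],[0,0,0],[0,0,0],[0,0,0],[0,0,0]],"delta_rot":[[0,0,0],[0,0,0],[0,0,0],[0,0,0],[0,0,0]]}' 30
python3 -c "
from h import *
st()
d=snapshot('wrist');cv2.imwrite('pics/w8.png',d['frame'])"
```

```text
clock: 11.7
tcp_pos: [0.5903, 0.3027, 0.016]
ee_rot: [[0.962, -0.274, -0.001], [-0.274, -0.962, -0.0], [-0.001, 0.001, -1.0]]
contact_force: [-0.4, 0.6, 0.5]
gripper_width: 0.822
clock: 12.32
tcp_pos: [0.5905, 0.3029, 0.0167]
ee_rot: [[0.962, -0.274, -0.0], [-0.274, -0.962, -0.0], [-0.0, 0.0, -1.0]]
contact_force: [-1.3, -1.2, 6.6]
gripper_width: 0.557
12.32 [0.5905 0.3029 0.0167] F [-1.25 -1.19  6.62] M [-0.2   0.25 -0.04] w 47.6 lane [ 0.1425  0.329  -0.0708] j [ -4.  48. -37.  93.  35.  51. -71.]
```

View pics/w8.png

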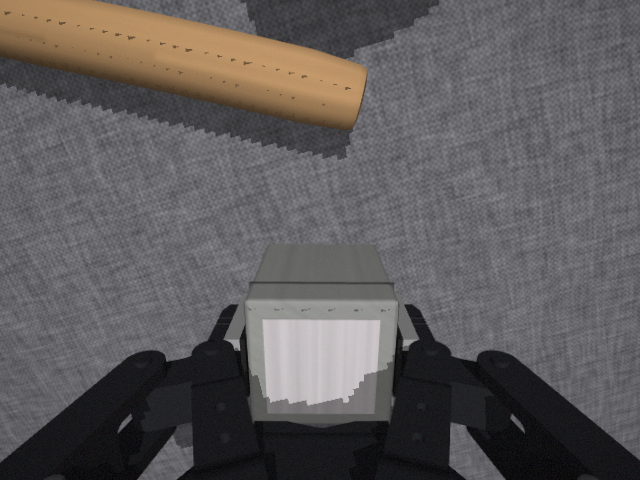

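```bash
cat >> h.py <<'E'
RP=Ro.from_matrix(np.array([[-0.049,-.95,.308],[-.999,.046,-.016],[.001,-.309,-.951]])).as_matrix()
E
python3 -m pendant '{"fingers":[0.044,0.044,0.044,0.044,0.044],"dp":[[0,0,-0.01],[0,0,-0.06],[0,0,-0.12],[0,0.03,-0.17],[0,0.06,-0.19]],"delta_rot":[[0,0,0],[0,0,0],[0,0,0],[0,0,0],[0,0,0.1]]}'
python3 - <<'E'
from h import *
st();go(lane([.215,0.11,.12]),RP)
E
```

```text
clock: 13.0
tcp_pos: [0.574, 0.2451, 0.2092]
ee_rot: [[0.929, -0.369, 0.002], [-0.369, -0.929, 0.001], [0.002, -0.001, -1.0]]
contact_force: [1.4, -1.3, -3.2]
gripper_width: 0.561
13.0 [0.574  0.2451 0.2092] F [ 1.37 -1.3  -3.15] M [-0.08 -0.03  0.02] w 47.9 lane [0.1893 0.2704 0.1164] j [  6.  31. -44.  93.  24.  65. -66.]
dp [ 0.0731  0.1447 -0.0114] rot [0.2697 0.1951 1.231 ] deg 73.1
```

```bash
python3 -m pendant '{"fingers":[0.044,0.044,0.044,0.044,0.044],"dp":[[0.007,0.014,-0.01],[0.02,0.04,-0.02],[0.03,0.065,-0.02],[0.045,0.09,-0.02],[0.055,0.11,-0.02]],"delta_rot":[[0.038,0.028,0.175],[0.077,0.056,0.35],[0.115,0.084,0.527],[0.154,0.111,0.703],[0.193,0.139,0.879]]}'
python3 - <<'E'
from h import *
st();go(lane([.215,0.11,.12]),RP);go(lane([.215,-.0014,.077]),RP)
E
```

```text
clock: 13.62
tcp_pos: [0.5844, 0.1211, 0.2265]
ee_rot: [[0.295, -0.928, 0.227], [-0.955, -0.296, 0.028], [0.042, -0.225, -0.974]]
contact_force: [0.3, 0.9, -2.6]
gripper_width: 0.561
13.62 [0.5844 0.1211 0.2265] F [ 0.29  0.9  -2.62] M [-0.    0.41 -0.03] w 47.9 lane [0.2109 0.1471 0.1276] j [  13.   18.  -34.  106.   17.   47. -102.]
dp [0.0367 0.0085 0.0057] rot [0.0787 0.0543 0.3465] deg 20.6
dp [0.144  0.0442 0.0441] rot [0.0787 0.0543 0.3465] deg 20.6
```

```bash
python3 -m pendant '{"fingers":[0.044,0.044,0.044,0.044,0.044],"dp":[[0.02,0.004,0.0],[0.04,0.01,0.005],[0.08,0.022,0.015],[0.12,0.035,0.03],[0.144,0.044,0.044]],"delta_rot":[[0.039,0.027,0.173],[0.079,0.054,0.347],[0.079,0.054,0.347],[0.079,0.054,0.347],[0.079,0.054,0.347]]}'
python3 -m pendant '{"fingers":[0.044],"dp":[[0,0,0]],"delta_rot":[[0,0,0]]}'
python3 - <<'E'
from h import *
s=st();go(lane([.215,-.0014,.037]),RP)
d=snapshot("wrist");cv2.imwrite("pics/w9.png",cv2.resize(d["frame"][140:310,225:425],None,fx=3.5,fy=3.5,interpolation=2))
d=snapshot("scene");P=(cloud(d)-O)@LR;np.savez("pics/s9.npz",**d);cv2.imwrite("pics/s9.png",cv2.resize(d["frame"][130:310,180:380],None,fx=3,fy=3,interpolation=2))
m=(abs(P[...,1])<.022)&(P[...,2]<.075)&(P[...,2]>.015)&(P[...,0]<.17)&(P[...,0]>-.01)
f=m&(P[...,2]<.045)
print("uphill face x of row:",np.percentile(P[...,0][f],[5,50,95]),f.sum())
E
```

```text
clock: 14.25
tcp_pos: [0.5967, -0.0288, 0.1792]
ee_rot: [[-0.044, -0.951, 0.307], [-0.999, 0.041, -0.015], [0.002, -0.307, -0.952]]
contact_force: [0.1, 0.9, -3.3]
gripper_width: 0.56
clock: 14.38
tcp_pos: [0.5962, -0.0288, 0.1784]
ee_rot: [[-0.046, -0.951, 0.305], [-0.999, 0.043, -0.016], [0.002, -0.305, -0.952]]
contact_force: [-0.1, 0.4, -2.9]
gripper_width: 0.554
14.38 [ 0.5962 -0.0288  0.1784] F [-0.1   0.38 -2.88] M [0.07 0.52 0.02] w 47.3 lane [ 0.215  -0.0019  0.0757] j [  22.   18.  -27.  113.   17.   34. -108.]
dp [-0.0005 -0.0002  0.0387] rot [0.0034 0.0004 0.0033] deg 0.3
uphill face x of row: [0.05411239 0.09904272 0.10137185] 283
```

View pics/w9.png

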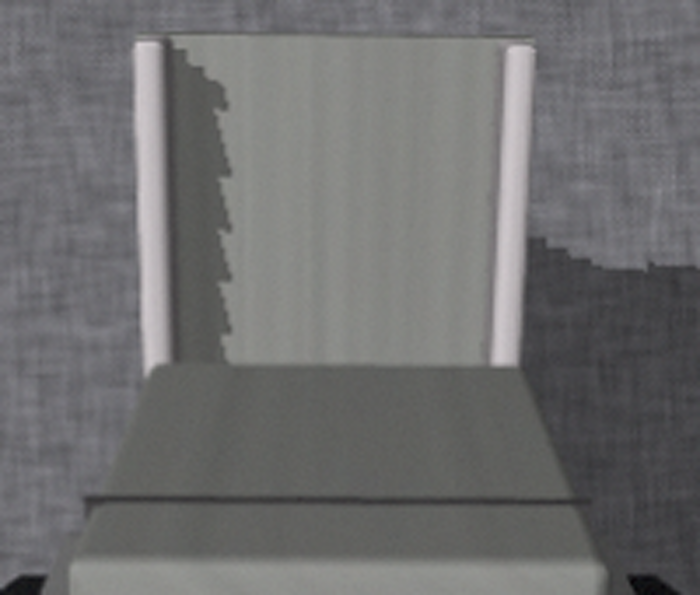

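View pics/s9.png

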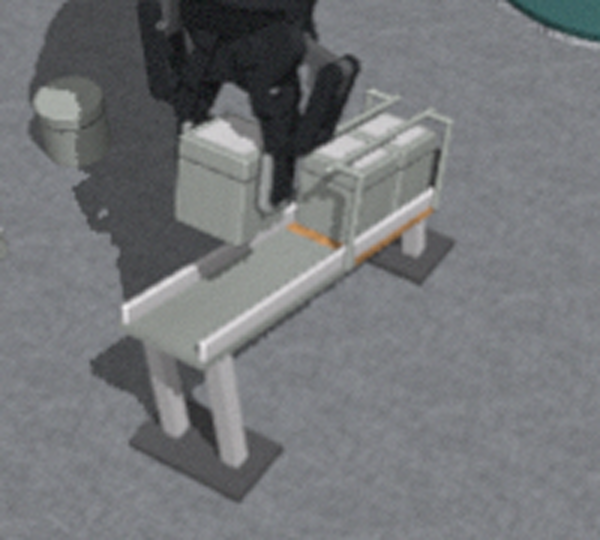

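```bash
python3 -m pendant '{"fingers":[0.044,0.044,0.044,0.044,0.044],"dp":[[-0.0005,0.01,0.015],[-0.0005,0.015,0.028],[-0.0005,0.015,0.04],[-0.0005,0.015,0.05],[-0.0005,0.015,0.055]],"delta_rot":[[0,0,0],[0.003,0,0.001],[0.003,0,0.001],[0.003,0,0.001],[0.003,0,0.001]]}'
python3 -m pendant '{"fingers":[0.044],"dp":[[0,0,0]],"delta_rot":[[0,0,0]]}'
python3 - <<'E'
from h import *
s=st();go(lane([.20,-.0014,.017]),RP);print(LR.T@s["contact_force"])
E
```

```text
clock: 15.1
tcp_pos: [0.5999, -0.0262, 0.1216]
ee_rot: [[-0.043, -0.95, 0.309], [-0.999, 0.041, -0.014], [0.001, -0.31, -0.951]]
contact_force: [-0.4, -0.6, -3.0]
gripper_width: 0.56
clock: 15.22
tcp_pos: [0.5997, -0.0263, 0.122]
ee_rot: [[-0.043, -0.95, 0.309], [-0.999, 0.041, -0.014], [0.001, -0.31, -0.951]]
contact_force: [-0.3, 0.2, -3.0]
gripper_width: 0.555
15.22 [ 0.5997 -0.0263  0.122 ] F [-0.29  0.19 -2.97] M [0.02 0.51 0.  ] w 47.4 lane [0.2007 0.0008 0.021 ] j [  18.   23.  -23.  115.   22.   27. -113.]
dp [0.0022 0.0008 0.004 ] rot [-0.0011  0.0018  0.0051] deg 0.3
[-1.20485539  0.16900791 -2.72656565]
```

```bash
python3 -m pendant '{"fingers":[0.044,0.044],"dp":[[0.001,0,0],[0.002,0,0]],"delta_rot":[[0,0,0],[0,0,0.005]]}'
python3 - <<'E'
from h import *
s=st();print(LR.T@s["contact_force"])
d=snapshot("wrist");cv2.imwrite("pics/w10.png",cv2.resize(d["frame"][140:310,225:425],None,fx=3.5,fy=3.5,interpolation=2))
E
```

```text
clock: 15.48
tcp_pos: [0.5997, -0.0285, 0.1226]
ee_rot: [[-0.049, -0.949, 0.31], [-0.999, 0.046, -0.015], [-0.001, -0.311, -0.95]]
contact_force: [-0.4, 0.9, -3.7]
gripper_width: 0.562
15.47 [ 0.5997 -0.0285  0.1226] F [-0.45  0.95 -3.68] M [ 0.09  0.54 -0.01] w 48.0 lane [ 0.201  -0.0015  0.0216] j [  19.   23.  -23.  115.   22.   27. -113.]
[-1.61027581  0.92338752 -3.34207886]
```

View pics/w10.png

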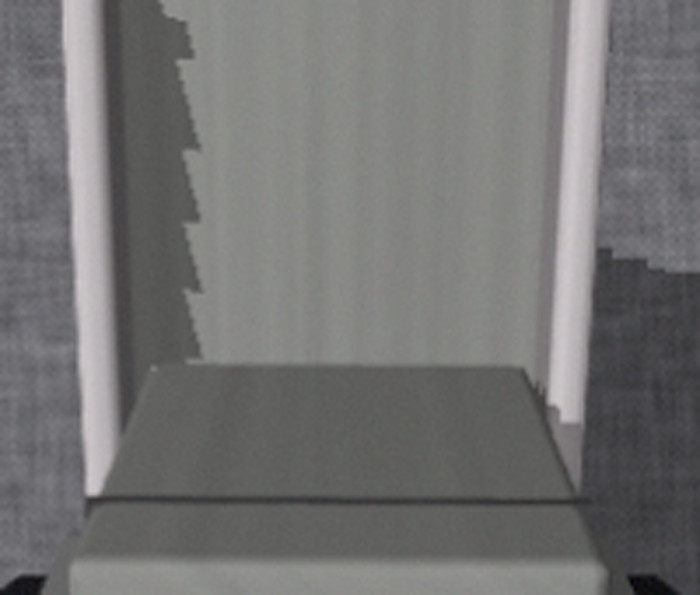

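```bash
python3 -m pendant '{"fingers":[0.044,0.044,0.044],"dp":[[0,0,0.001],[0,0,0.0025],[0,0,0.0035]],"delta_rot":[[0,0,0],[0,0,0],[0,0,0]]}'
python3 - <<'E'
from h import *
s=st();print(LR.T@s["contact_force"])
E
```

```text
clock: 15.9
tcp_pos: [0.6007, -0.0284, 0.1188]
ee_rot: [[-0.048, -0.95, 0.31], [-0.999, 0.046, -0.014], [-0.001, -0.31, -0.951]]
contact_force: [-0.5, -0.1, -3.8]
gripper_width: 0.563
15.9 [ 0.6007 -0.0284  0.1188] F [-0.46 -0.05 -3.76] M [ 0.09  0.5  -0.01] w 48.1 lane [ 0.2008 -0.0013  0.0176] j [  18.   23.  -23.  115.   23.   27. -113.]
[-1.59893275 -0.07822538 -3.43293538]
```

```bash
python3 -m pendant '{"fingers":[0.044,0.044],"dp":[[0,0,0.0004],[0,0,0.0006]],"delta_rot":[[0,0,0],[0,0,0]]}'
python3 -m pendant '{"fingers":[0.055,0.065,0.065,0.065,0.065],"dp":[[0,0,0],[0,0,0],[0,0,0],[0,0,0],[0,0,0]],"delta_rot":[[0,0,0],[0,0,0],[0,0,0],[0,0,0],[0,0,0]]}'
python3 -m pendant '{"fingers":[0.065,0.065,0.065,0.065],"dp":[[0,0,-0.02],[0,0,-0.06],[0,-0.03,-0.09],[0,-0.05,-0.1]],"delta_rot":[[0,0,0],[0,0,0],[0,0,0],[0,0,0]]}'
python3 - <<'E'
from h import *
s=st();print(LR.T@s["contact_force"])
d=snapshot("scene");P=(cloud(d)-O)@LR;cv2.imwrite("pics/s11.png",cv2.resize(d["frame"][130:310,180:380],None,fx=3,fy=3,interpolation=2))
f=(abs(P[...,1])<.022)&(P[...,2]<.045)&(P[...,2]>.015)&(P[...,0]<.19)&(P[...,0]>-.01)
print("uphill face x of row:",np.percentile(P[...,0][f],[5,50,95]),f.sum())
E
```

```text
clock: 16.15
tcp_pos: [0.6008, -0.0284, 0.1183]
ee_rot: [[-0.048, -0.95, 0.31], [-0.999, 0.046, -0.014], [-0.001, -0.31, -0.951]]
contact_force: [-2.9, 0.3, 0.5]
gripper_width: 0.56
clock: 16.77
tcp_pos: [0.6008, -0.0284, 0.1184]
ee_rot: [[-0.048, -0.95, 0.31], [-0.999, 0.046, -0.014], [-0.001, -0.31, -0.951]]
contact_force: [-0.0, -0.2, 0.8]
gripper_width: 0.765
clock: 17.27
tcp_pos: [0.6185, -0.0295, 0.2316]
ee_rot: [[-0.049, -0.949, 0.313], [-0.999, 0.046, -0.015], [-0.0, -0.313, -0.95]]
contact_force: [-1.0, -0.2, -0.1]
gripper_width: 0.76
17.27 [ 0.6185 -0.0295  0.2316] F [-1.03 -0.19 -0.11] M [-0.01  0.36  0.  ] w 64.9 lane [ 0.2526 -0.0014  0.1193] j [  23.   16.  -28.  107.   15.   41. -105.]
[-1.00140196 -0.2471202   0.20603869]
uphill face x of row: [0.05949212 0.14271288 0.14528881] 325
```

View pics/s11.png

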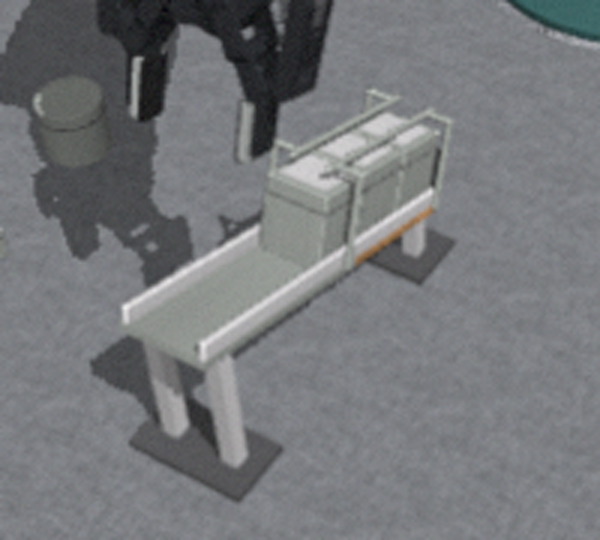

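Scene view: all three tins are in line in the lane, with the row's uphill face at about x = 0.144 (3 × 48 mm is 0.144). Now I'll shut the fingers, hold the tool vertical so its body stays clear of the wires, and push the row by feel.

```bash
cat >> h.py <<'E'
RV=down(-92.8)
E
python3 - <<'E'
from h import *
go(lane([.215,-.0014,.06]),RV);
E
```

```text
dp [-0.0001  0.0401  0.0597] rot [-0.3203  0.0005  0.    ] deg 18.3
```

```bash
python3 -m pendant '{"fingers":[0.04,0.02,0.0,0.0,0.0],"dp":[[0,0,0],[0,0.01,0.01],[0,0.025,0.03],[0,0.04,0.05],[0,0.04,0.06]],"delta_rot":[[-0.08,0,0],[-0.16,0,0],[-0.24,0,0],[-0.32,0,0],[-0.32,0,0]]}'
python3 - <<'E'
from h import *
s=st();go(lane([.195,-.0014,.026]),RV);print(LR.T@s["contact_force"])
E
```

```text
clock: 17.95
tcp_pos: [0.5975, -0.0282, 0.1576]
ee_rot: [[-0.048, -0.999, -0.007], [-0.999, 0.048, 0.001], [-0.001, 0.007, -1.0]]
contact_force: [0.1, -0.0, -0.3]
gripper_width: 0.003
17.95 [ 0.5975 -0.0282  0.1576] F [ 0.1  -0.03 -0.34] M [-0.02 -0.05 -0.  ] w 0.2 lane [ 0.2098 -0.0013  0.0555] j [  20.   28.  -27.   99.   15.   56. -105.]
dp [0.0001 0.0047 0.0327] rot [0.0066 0.001  0.0006] deg 0.4
[-0.01142075 -0.02111761 -0.35467701]
```

```bash
python3 -m pendant '{"fingers":[0,0,0],"dp":[[0,0.002,0.015],[0,0.005,0.03],[0,0.005,0.033]],"delta_rot":[[0.006,0,0],[0.006,0,0],[0.006,0,0]]}'
python3 - <<'E'
from h import *
s=st();go(lane([.168,-.0014,.026]),RV);print(LR.T@s["contact_force"])
d=snapshot("wrist");cv2.imwrite("pics/w12.png",d["frame"])
d=snapshot("scene");cv2.imwrite("pics/s12.png",cv2.resize(d["frame"][130:310,180:380],None,fx=3,fy=3,interpolation=2))
E
```

```text
clock: 18.32
tcp_pos: [0.592, -0.0281, 0.1257]
ee_rot: [[-0.048, -0.999, 0.001], [-0.999, 0.048, 0.0], [-0.0, -0.001, -1.0]]
contact_force: [0.1, 0.1, -0.2]
gripper_width: -0.003
18.32 [ 0.592  -0.0281  0.1257] F [ 0.12  0.14 -0.21] M [-0.01 -0.    0.07] w -0.3 lane [ 0.1947 -0.0014  0.0269] j [  20.   30.  -26.  102.   16.   52. -106.]
dp [-0.0002  0.0251  0.009 ] rot [-0.0008  0.0004  0.0006] deg 0.1
[ 0.03819078  0.15037539 -0.23709163]
```

View pics/s12.png

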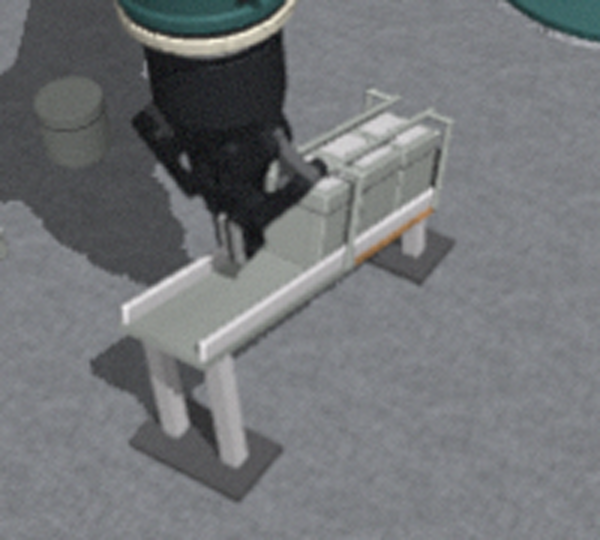

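View pics/w12.png

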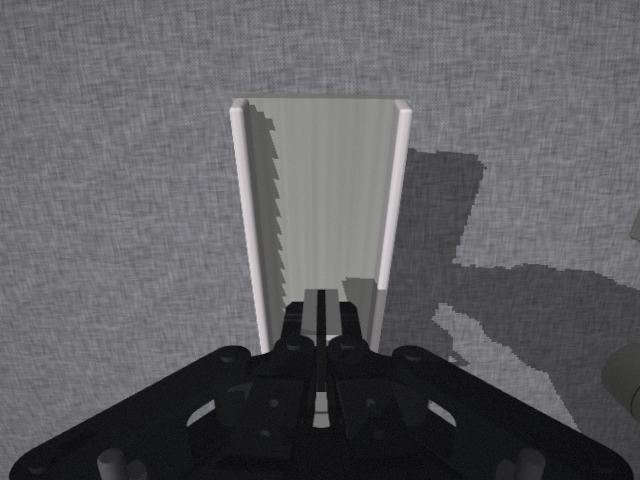

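```bash
python3 -m pendant '{"fingers":[0,0,0,0,0],"dp":[[0,0.006,0.002],[0,0.012,0.004],[0,0.018,0.006],[0,0.022,0.007],[0,0.025,0.008]],"delta_rot":[[0,0,0],[0,0,0],[0,0,0],[0,0,0],[0,0,0]]}'
python3 - <<'E'
from h import *
s=st();print(LR.T@s["contact_force"])
E
```

```text
clock: 19.05
tcp_pos: [0.5676, -0.0268, 0.1185]
ee_rot: [[-0.048, -0.999, 0.002], [-0.999, 0.048, 0.0], [-0.001, -0.002, -1.0]]
contact_force: [-0.8, 0.1, -0.5]
gripper_width: 0.001
19.05 [ 0.5676 -0.0268  0.1185] F [-0.82  0.06 -0.53] M [ 0.01 -0.   -0.01] w 0.1 lane [ 0.1692 -0.0015  0.0276] j [  21.   28.  -27.  106.   16.   50. -107.]
[-0.9494056   0.01772961 -0.2464197 ]
```

```bash
python3 -m pendant '{"fingers":[0,0,0,0,0],"dp":[[0,0.002,0.0006],[0,0.004,0.0013],[0,0.006,0.002],[0,0.008,0.0026],[0,0.009,0.003]],"delta_rot":[[0,0,0],[0,0,0],[0,0,0],[0,0,0],[0,0,0]]}'
python3 - <<'E'
from h import *
s=st();print(LR.T@s["contact_force"])
E
```

```text
clock: 19.68
tcp_pos: [0.5587, -0.0264, 0.1154]
ee_rot: [[-0.048, -0.999, 0.001], [-0.999, 0.048, 0.0], [-0.001, -0.001, -1.0]]
contact_force: [0.1, -0.5, -0.4]
gripper_width: -0.0
19.68 [ 0.5587 -0.0264  0.1154] F [ 0.09 -0.51 -0.39] M [-0.04 -0.05  0.  ] w -0.0 lane [ 0.1598 -0.0015  0.0274] j [  21.   28.  -27.  107.   16.   49. -107.]
[-0.01265955 -0.50111816 -0.4107037 ]
```

```bash
for i in 1 ; do python3 -m pendant '{"fingers":[0,0,0],"dp":[[0,0.001,0.0003],[0,0.002,0.0006],[0,0.003,0.001]],"delta_rot":[[0,0,0],[0,0,0],[0,0,0]]}' >/dev/null
python3 - <<'E'
from h import *
s=st();print(LR.T@s["contact_force"])
E
done
```

```text
20.05 [ 0.5558 -0.0263  0.1144] F [ 0.23  0.12 -0.56] M [-0.02  0.06 -0.06] w 0.0 lane [ 0.1567 -0.0016  0.0274] j [  21.   27.  -27.  107.   16.   49. -107.]
[ 0.03879955  0.12853252 -0.60333656]
```

```bash
python3 -m pendant '{"fingers":[0,0,0],"dp":[[0,0.001,0.0003],[0,0.0015,0.0005],[0,0.002,0.0006]],"delta_rot":[[0,0,0],[0,0,0],[0,0,0]]}' >/dev/null
python3 - <<'E'
from h import *
s=st();print(LR.T@s["contact_force"])
E
python3 -m pendant '{"fingers":[0,0],"dp":[[0,0.0005,0.0002],[0,0.001,0.0003]],"delta_rot":[[0,0,0],[0,0,0]]}' >/dev/null
python3 - <<'E'
from h import *
s=st();print(LR.T@s["contact_force"])
E
```

```text
20.43 [ 0.5538 -0.0261  0.1138] F [-1.04 -0.01 -1.11] M [-0.    0.01 -0.  ] w 0.0 lane [ 0.1546 -0.0015  0.0274] j [  21.   27.  -27.  108.   16.   49. -107.]
[-1.33132292 -0.06389204 -0.73711048]
20.68 [ 0.5528 -0.0261  0.1135] F [ 0.79  0.13 -0.1 ] M [-0.01 -0.03  0.04] w -0.2 lane [ 0.1536 -0.0016  0.0274] j [  21.   27.  -27.  108.   16.   49. -107.]
[ 0.70958998  0.16869688 -0.33824682]
```

```bash
python3 -m pendant '{"fingers":[0,0],"dp":[[0,0.0005,0.0002],[0,0.001,0.0003]],"delta_rot":[[0,0,0],[0,0,0]]}' >/dev/null
python3 - <<'E'
from h import *
s=st();print(LR.T@s["contact_force"])
E
python3 -m pendant '{"fingers":[0,0],"dp":[[0,0.0005,0.0002],[0,0.001,0.0003]],"delta_rot":[[0,0,0],[0,0,0]]}' >/dev/null
python3 - <<'E'
from h import *
s=st();print(LR.T@s["contact_force"])
d=snapshot("scene");P=(cloud(d)-O)@LR;cv2.imwrite("pics/s13.png",cv2.resize(d["frame"][130:310,180:380],None,fx=3,fy=3,interpolation=2))
E
```

```text
20.93 [ 0.5518 -0.026   0.1132] F [-0.45  0.34 -0.24] M [ 0.   -0.03  0.03] w 0.1 lane [ 0.1525 -0.0015  0.0274] j [  21.   27.  -27.  108.   16.   48. -107.]
[-0.51636261  0.31857859 -0.08768667]
21.18 [ 0.5513 -0.0261  0.1131] F [ 5.34 -0.85  0.62] M [-0.21 -1.02 -0.  ] w 0.1 lane [ 0.1521 -0.0017  0.0275] j [  21.   27.  -27.  108.   16.   48. -107.]
[ 5.30620932 -0.55517225 -1.06718114]
```

View pics/s13.png

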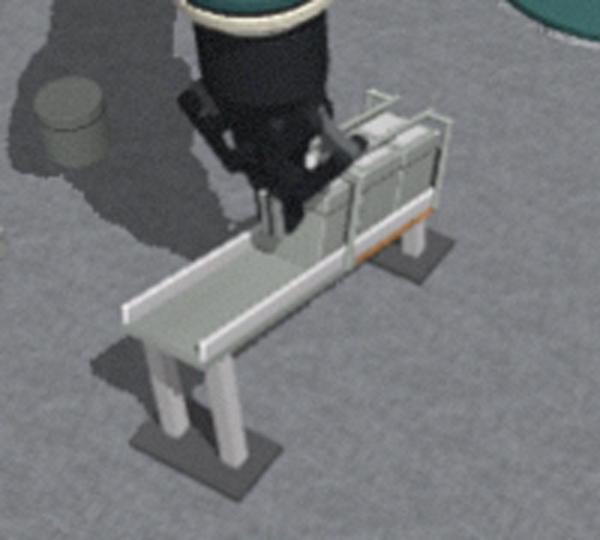

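```bash
python3 -m pendant '{"fingers":[0,0],"dp":[[0,0,0],[0,0,0]],"delta_rot":[[0,0,0],[0,0,0]]}' >/dev/null
python3 - <<'E'
from h import *
s=st();print(LR.T@s["contact_force"])
E
python3 -m pendant '{"fingers":[0,0,0],"dp":[[0,0.0003,0.0001],[0,0.0005,0.0002],[0,0.0005,0.0002]],"delta_rot":[[0,0,0],[0,0,0],[0,0,0]]}' >/dev/null
python3 - <<'E'
from h import *
s=st();print(LR.T@s["contact_force"])
E
```

```text
21.48 [ 0.5513 -0.0261  0.1132] F [ 4.53 -0.75  0.35] M [-0.22 -1.15 -0.  ] w -0.3 lane [ 0.1521 -0.0016  0.0275] j [  21.   27.  -27.  108.   16.   48. -107.]
[ 4.44404694 -0.50022579 -1.07598454]
21.85 [ 0.5512 -0.0261  0.1131] F [ 7.37 -0.47  0.65] M [-0.3  -1.61  0.04] w 0.2 lane [ 0.152  -0.0016  0.0275] j [  21.   27.  -27.  108.   16.   48. -107.]
[ 7.22331204 -0.06955846 -1.65885936]
```

```bash
python3 -m pendant '{"fingers":[0,0,0,0,0],"dp":[[0,-0.003,-0.001],[0,-0.015,-0.005],[0,-0.035,-0.015],[0,-0.04,-0.05],[0,-0.05,-0.1]],"delta_rot":[[0,0,0],[0,0,0],[0,0,0],[0,0,0],[0,0,0]]}'
python3 -m pendant '{"fingers":[0,0,0,0,0],"dp":[[-0.05,0,-0.02],[-0.1,0,-0.04],[-0.15,0,-0.05],[-0.2,0,-0.05],[-0.2,0,-0.05]],"delta_rot":[[0,0,0],[0,0,0],[0,0,0],[0,0,0],[0,0,0]]}'
python3 - <<'E'
from h import *
st()
for n in("scene","top"):
    d=snapshot(n);np.savez(f"pics/{n}14.npz",**d)
    f=d["frame"]; f=cv2.resize(f[150:280,230:350],(720,780)[:2] if 0 else (552,598),interpolation=2) if n=="scene" else cv2.resize(f[220:320,320:410],(540,600),interpolation=2)
    cv2.imwrite(f"pics/{n}14.png",f)
    P=(cloud(d)-O)@LR
    f=(abs(P[...,1])<.022)&(P[...,2]<.045)&(P[...,2]>.015)&(P[...,0]<.19)&(P[...,0]>.1)
    print(n,"uphill face",np.percentile(P[...,0][f],[5,50,95]),f.sum())
    f=(abs(P[...,1])<.010)&(P[...,2]<.061)&(P[...,2]>.05)&(P[...,0]<.19)&(P[...,0]>-.02)
    print("lids x range",np.percentile(P[...,0][f],[0,1,99,100]),"z",np.percentile(P[...,2][f],[5,50,95]))
E
```

```text
clock: 22.48
tcp_pos: [0.6, -0.0284, 0.213]
ee_rot: [[-0.048, -0.999, -0.001], [-0.999, 0.048, 0.001], [-0.001, 0.002, -1.0]]
contact_force: [1.2, 0.2, -0.3]
gripper_width: -0.001
clock: 23.1
tcp_pos: [0.6091, 0.176, 0.2631]
ee_rot: [[-0.043, -0.999, 0.001], [-0.999, 0.043, 0.002], [-0.002, -0.001, -1.0]]
contact_force: [-0.6, -1.0, -1.5]
gripper_width: -0.003
23.1 [0.6091 0.176  0.2631] F [-0.58 -0.95 -1.49] M [-0.03  0.04 -0.01] w -0.2 lane [0.2429 0.2033 0.1557] j [   4.   26.  -32.   88.   14.   69. -122.]
scene uphill face [0.14047125 0.14293859 0.14475318] 270
lids x range [0.00066792 0.00475168 0.14425092 0.14460195] z [0.0530568  0.05597191 0.05721832]
top uphill face [0.14249227 0.14328382 0.1440884 ] 95
lids x range [0.05843409 0.06390384 0.14333577 0.14391957] z [0.05269555 0.05590656 0.05878584]
```

View pics/scene14.png

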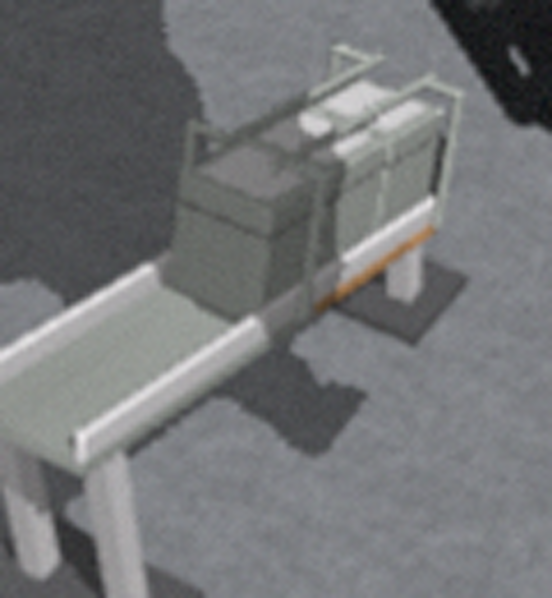

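View pics/top14.png

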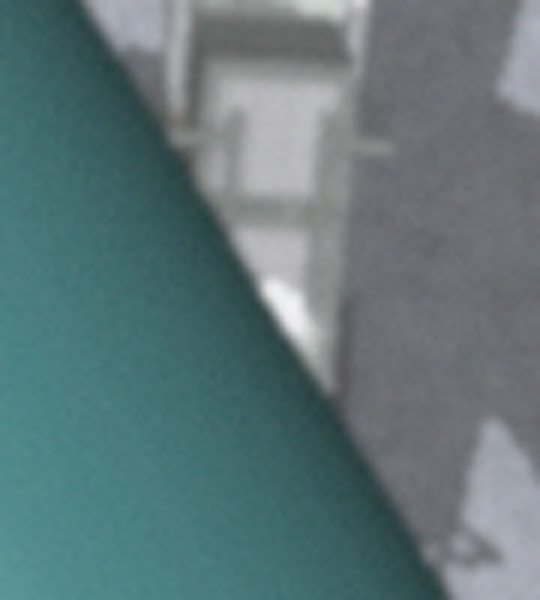

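```bash
python3 - <<'E'
from h import *
go([.42,.0,.215],RV)
E
```

```text
dp [0.1804 0.1816 0.0476] rot [-0.0008  0.0004  0.0013] deg 0.1
```

```bash
python3 -m pendant '{"fingers":[0,0,0,0,0],"dp":[[0.03,0.04,0],[0.07,0.08,0],[0.11,0.12,0],[0.15,0.16,0.02],[0.18,0.18,0.035]],"delta_rot":[[0,0,0],[0,0,0],[0,0,0],[0,0,0],[0,0,0]]}'
python3 -m pendant '{"fingers":[0,0],"dp":[[0,0,0.005],[0,0,0.01]],"delta_rot":[[0,0,0],[0,0,0]]}' >/dev/null
python3 - <<'E'
from h import *
st()
d=snapshot("wrist");np.savez("pics/w15.npz",**d);f=d["frame"]
print(proj(d,[lane([x,0,.056]) for x in(0,.048,.096,.144)]))
cv2.imwrite("pics/w15.png",f)
E
```

```text
clock: 23.82
tcp_pos: [0.4194, -0.0025, 0.2273]
ee_rot: [[-0.052, -0.999, 0.002], [-0.999, 0.052, -0.001], [0.001, -0.002, -1.0]]
contact_force: [1.5, 0.2, 1.3]
gripper_width: 0.002
24.07 [ 4.219e-01 -2.000e-04  2.178e-01] F [-0.18  0.1   0.19] M [ 0.02 -0.01  0.02] w -0.2 lane [0.0601 0.0172 0.1674] j [  25.    5.  -30.  120.    3.   56. -100.]
[[344.66553417 255.40853647]
 [347.45719128 199.75424965]
 [350.81230416 131.12274758]
 [354.85059233  45.58963133]]
```

View pics/w15.png

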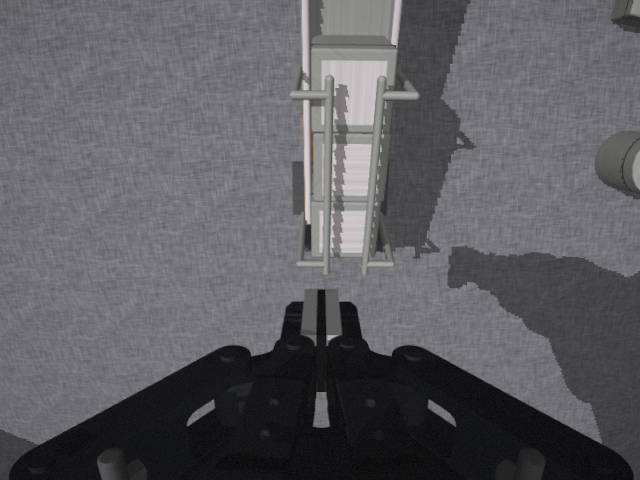

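```bash
python3 -c "
import cv2
f=cv2.imread('pics/w15.png')[30:285,285:425];cv2.imwrite('pics/w15c.png',cv2.resize(f,None,fx=2.3,fy=2.3,interpolation=2)if 0 else cv2.resize(f[90:255],None,fx=3.6,fy=3.6,interpolation=2))"
```

```text
(no output)
```

View pics/w15c.png

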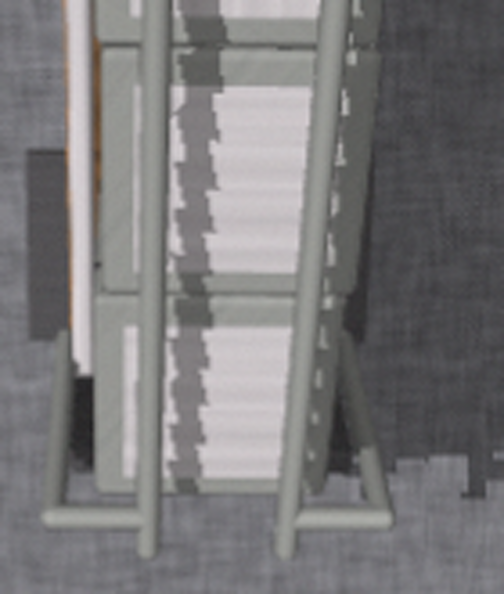

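```bash
python3 - <<'E'
from h import *
d=dict(np.load("pics/w15.npz"))
print(proj(d,[lane([0,.0285,.012]),lane([0,.0285,.0]),lane([-.005,.0285,.012])]), "rail end seen v=",120+375/3.6)
g=d["frame"].mean(2)
for u in (340,352):print([(v,int(g[v,u])) for v in range(36,50)])
for u in (340,): print([(v,int(g[v,u])) for v in range(248,262)])
E
```

```text
[[308.45407023 222.96212418]
 [308.86687075 215.37479343]
 [308.5439826  227.8623685 ]] rail end seen v= 224.16666666666666
[(36, 111), (37, 108), (38, 109), (39, 110), (40, 110), (41, 111), (42, 112), (43, 106), (44, 93), (45, 108), (46, 116), (47, 115), (48, 132), (49, 150)]
[(36, 112), (37, 111), (38, 112), (39, 110), (40, 112), (41, 112), (42, 111), (43, 109), (44, 91), (45, 106), (46, 114), (47, 114), (48, 125), (49, 148)]
[(248, 152), (249, 121), (250, 123), (251, 127), (252, 134), (253, 145), (254, 140), (255, 130), (256, 121), (257, 102), (258, 108), (259, 109), (260, 114), (261, 116)]
```

```bash
python3 - <<'E'
from h import *
d=snapshot("top");cv2.imwrite("pics/t16.png",d["frame"]);st();robot.hand_in()
E
```

```text
24.18 [0.4217 0.0005 0.2174] F [ 0.51  0.22 -0.06] M [-0.03  0.03 -0.01] w -0.0 lane [0.0598 0.0179 0.1671] j [  25.    5.  -30.  120.    3.   56. -100.]
the job is handed in; nothing more can be done
```

View pics/t16.png

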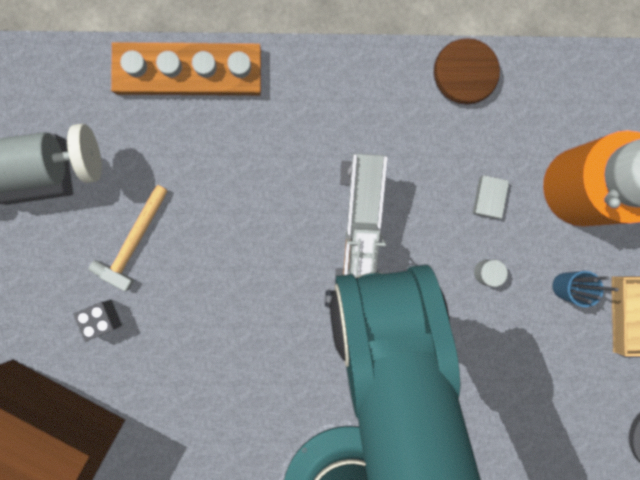

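Both bench tins are in the lane behind tin a, and the row is closed up against the stop plate. I handed the job in at 24.2 s.

- **Loading:** I gripped each tin at 30 N, set it between the rails above the guard wires with its centre about 0.20 to 0.215 m uphill, and let it slide down. Tin c went in first, then tin b. While I was lowering tin c it touched the floor at about 28 N, so I backed off before releasing it.
- **Closing up:** I pushed the back of the top tin with shut fingers up to 7.2 N. The row gave only about 0.1 mm, so it was already home after the second tin slid in. I did not see any clear closing movement during the push.
- **Row position:** Two cameras put the row's uphill face at 0.143 m from the stop, against 0.144 m for three touching tins. The wrist picture shows thin, tight joints, and the lowest tin's end lines up with the rail ends to within about 1 mm. One scene picture showed a pale line between tin a and its neighbour, but the wrist picture showed no gap there.
- **At hand-in:** The gripper was clear of everything. The hammer, round tin and flat tin look unmoved in the last top view; I compared them by eye only.

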